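# Press a glued heel block in the shoemaker's bench press

### The job

First set the glued heel block, brown side up, flat and centred on the round steel anvil of the green bench press and let go of it. Then flip the red safety catch fully over, pull the press lever by its black handle all the way down to its stop so that the orange pad squeezes the heel, and finish while still holding the handle down: do not let go. Leave the hammer, the glue jar and the staple gun where they are.

Things in the scene. Friction and masses are not known exactly. Their poses are not given: they have to be found in the camera images.
- heel: Loose D-shaped heel block, 61 long (x) x 54 wide (y) x 22 mm thick, 0.06 to 0.13 kg: lower 10 mm black rubber, upper 12 mm brown. Starts flat on the bench to the robot's right. Origin at the centre of its underside, z up; straight edge at x = -31 mm, round end at +x; sides y = +-27 mm are parallel from x = -31 to +3 mm.
- press: Green press fixed to the bench. Origin on the bench below the anvil's centre, z up, -x its front (to the robot, +-0.3 rad). Base plate x -55 to 160, y -77 to 113 mm, 20 mm thick. Lever cheeks x 82 to 128, y +-27 mm, 105 mm high; catch post x 63 to 87, y 84 to 106 mm, 152 mm high. The lever swings in the press's x-z plane.
- anvil (a point): Centre of the top of the round steel anvil, 72 mm in diameter, 35 mm above the bench, 15 mm above the base plate. Nothing is above it while the lever is up (pad and arm then stay beyond press x = +75 mm).
- lever (a joint): Lever angle, rad. 0 = up, arm leaning 10 degrees back from vertical (away from the robot); grows as the handle comes forward and down; 1.745 = stop, arm level. A spring returns it to 0. The closed catch blocks it after 0.1 to 0.2 rad. Handle force about 2 N at first, 14 N at the stop with the heel under the pad; the pad meets the heel at about 1.65.
- lever_hinge (a point): Middle of the lever's hinge axis, which is parallel to the press's y; at press (105, 0, 90) mm.
- lever_grip (a point): Middle of the graspable length of the handle (moves with the lever).
- handle: Handle: black round bar, 18 mm diameter, a sleeve that turns freely about its own axis, parallel to the hinge axis and 210 mm from it, out to press -y, free from y = -12 to -98 mm, then a steel end collar (24 mm). Origin at its root, y = 0. The arm is a 16 x 20 mm steel bar. At the stop the handle is 90 mm above the bench, at press x = -105 mm, in front of the base.
- pad: Round orange pad, 44 mm in diameter, on a sprung plunger on the arm, 105 mm from the hinge; it comes down centrally on the anvil. Origin on the arm's axis. It yields up to 14 mm with 6 to 25 N (1.4 N per mm).
- catch (a joint): Angle of the red safety catch, rad. 0 = closed: a bar lies level across the front of the lever's arm and the paddle stands upright. It grows as the paddle is swung over sideways to the press's +y side (away from the arm), which swings the bar up; 1.6 = fully over, paddle lying level. Stays where it is left (about 2 N at the paddle). It starts between 0 and 0.15.
- catch_hinge (a point): On the catch's hinge axis, which is parallel to the press's x, at the paddle; at press (45, 95, 140) mm.
- catch_tab (a point): Point to push or pinch on the red paddle, 40 mm from the hinge axis. The paddle is 24 mm wide (along the hinge axis), 10 mm thick and ends 55 mm from the hinge axis. When closed it is about 180 mm above the bench; when fully over, 140 mm, 40 mm to the +y side of the hinge.
- hammer: Loose shoemaker's hammer lying to the robot's left; leave it alone.
- glue: Loose glue jar with yellow cap, 64 mm in diameter, 85 mm high, standing at the far left; leave it alone. Origin under its centre.
- stapler: Loose steel staple gun, 150 mm long, 110 mm high, standing at the far right beyond the heel; leave it alone. Origin under its centre.
Mind the look-alikes: they are no part of the job. What is shaped like the heel but blue or purple is not meant.

How it is judged (in metres and radians):
On the way, in this order (a step that is already met when the one before it is completed fails the run):
1. the heel block lies flat and centred on the anvil, released, with the catch still closed (horizontal distance between heel and anvil below 0.014 m and z of heel in the frame of anvil between -0.005 and 0.005 m and angle between heel's own z axis and vertical below 0.12 rad and contact force between the fingers and heel below 0.1 N and value of joint lever below 0.2 rad and value of joint catch below 0.6 rad), for 0.2 s.
2. the safety catch is flipped over while the lever is still up (value of joint catch above 1.2 rad and value of joint lever below 0.2 rad), for 0.2 s.
3. the lever is pulled down and the pad presses the heel (value of joint lever above 1.69 rad and contact force between pad and heel above 8 N), for 0.3 s.
At the end, for the whole second after the job is handed in: The robot holds the handle (over 2 N) down, lever within 0.055 rad of its stop; the pad presses the heel with over 8 N; the catch is over (beyond 1.2 rad); the heel lies flat, brown side up, within 14 mm of the anvil's centre, not touched by the fingers (all of step 3 and value of joint catch above 1.2 rad and contact force between any of the fingers, the arm and handle above 2 N and horizontal distance between heel and anvil below 0.014 m and z of heel in the frame of anvil between -0.005 and 0.005 m and angle between heel's own z axis and vertical below 0.12 rad and contact force between the fingers and heel below 0.1 N); the arm keeps its last pose, push and grip.
It fails at once if a bystander (hammer, glue jar, staple gun) is moved by more than 30 mm or the jar is tipped (distance of any of hammer, glue, stapler from where it was at the start of the episode above 0.03 m or angle between glue's own z axis and vertical above 0.5 rad).
It also fails if it takes over 58 s, if anything falls off the work surface, if the arm or the gripper's body presses on something with over 40 N, if the wrist force passes 120 N, or if a joint passes its speed limit or range.

### The arm

A 7-joint arm with a two-finger parallel gripper is mounted at the origin on the work surface. World frame = base frame: x ahead of the robot, y to its left, z up, the work surface at z = 0. Lengths are in mm, angles in rad, forces in N, time in s.
With the tool pointing down it reaches from about 425 to 875 mm from the base axis. Payload 8.4 kg.
Tool frame: the origin (TCP) lies midway between the tips of the shut fingers; the grasp point (between the pads) lies 19 mm behind it (env.tcp_to_grasp is the distance from the TCP to the grasp point, in mm); z points along the fingers, y is the direction in which the jaws open and shut (so a half turn about z gives the same grasp; the last joint's range is limited). The gripper opens to 87 mm and grips with 3 to 60 N. Pads are 19 mm wide; open, the fingers measure 117 mm over their backs; the gripper's body (75 mm by 190 mm) begins 51 mm behind the grasp point.
Start: joints at [-1.348, 0.333, 0.04, 1.465, -0.013, 1.343, -0.059], TCP at [205.578, 616.603, 184.846] pointing down, gripper open.
Joint ranges: [-2.58, 2.58], [-0.38, 2.09], [-1.3, 1.39], [0.25, 2.4], [-1.5, 4.64], [0.08, 2.09], [-2.65, 2.65]. Speed limits (rad/s): [2.22, 2.22, 2.79, 2.79, 3.14, 3.14, 3.14].

### API

Orientations are given as a unit quaternion [w, x, y, z].
In Python, from rig import monitor, eyes, hand_in, models, env gives the robot as it stands. The module is installed in compiled form; this text tells all that it offers.
- The arm moves only by the tool apply_moves, never from a script. Its argument "series" is a list of rows, each a list of 7 numbers: the opening, from 0 (shut) to 1 (fully open), then the shift along the tool's x, y, z in cm, then the turn, a rotation vector about the tool's x, y, z in rad. A call has 1 to 8 rows; each row is the pose to reach, as a shift and turn from the pose commanded when the call began, along the tool's axes at that moment; what a row does not reach only later rows make up. A row lasts 1/8 s, in which the tool goes at most 62.5 mm and 10.7 degrees, less where a joint would pass 70% of its speed; a pose out of reach is approached as far as the arm can. A call with a gripper value outside its range is refused whole. The fingers move at their own pace and stop on an object; "squeeze" is the grip in N (left out, the last holds). Time passes only in rows, so rows that repeat a pose let the fingers close. It gives the time, the measured TCP pose, the force and the opening at its end, in the units of the state.
- monitor.observe(): the state, without advancing time (a new reading comes with each control period).
- eyes.snapshot(name): name is "scene" or "side" or "wrist"; returns (picture, depth): 480x640x3 uint8, red, green, blue; 480x640 float32, mm along the optical axis (not along the pixel's ray), 0 where there is no reading.
- eyes.get_calibration(name): a dict with "fx", "fy", "cx", "cy" (pixels), "k1" (the pictures are not rectified: a ray, as slopes to the right and down, at radius r is drawn at 1 + k1 r^2 times it, then the intrinsics apply), "camera_from_world" (4x4, takes a point from world to camera coordinates); the wrist camera has in their place "tool_from_camera" (4x4, takes a point from camera to tool coordinates, whose origin is the TCP and whose axes are the flange's). Camera axes: x right, y up, looking along -z (the intrinsics and any distortion apply to the point x, -y, -z); pixel columns grow to the right and rows downward; lengths in mm; the calibration is good to about 2 mm. A picture is of the moment at which its call begins: read the wrist's pose just before it. get_calibration takes no time and is no camera call.
- hand_in(): hands the job in, once; it reports no verdict.
Trained networks look in the newest picture that a camera, given by its name, has taken for a name from the list of things; names that differ only in an ending like _2 or _b are one class to them, and where a whole thing is asked for, a point or a joint stands for the part that bears it (a point fixed in the world has none). Each returns a list of dicts, best first, with "conf" (0 to 1); they miss things now and then, are a little off and sometimes report something else, mostly with a low value. They report only what shows in the picture. A call takes as long as a camera call. They do not tell look-alikes from the thing itself.
- models.find_in(camera, name): "box" ([left, top, right, bottom] in pixels, round what is visible of it).
- models.masks_of(camera, name): "pixels" (480x640 bool, what is visible of it) and "box" ([left, top, right, bottom] in pixels, round what is visible of it).
- models.mark_of(camera, name): "centre" ([column, row] in pixels: a listed point, or the origin of a listed thing).
The state is a dict: "time_s": time; "joints": joint angles; "joint_vel": joint speeds; "joint_torque": joint torques, N m; "eef_pos": TCP position; "eef_rot": TCP orientation; "wrist_force": force on the tool from outside, world axes, zero at the start; "wrist_torque": the same for the moment, N m; "width": finger opening in mm.
Only numpy, scipy, OpenCV 4.12 (cv2) and the standard library are available. Lean on these libraries where they do the work, as an engineer would, in place of code of your own. Each camera call takes 0.05 s, during which the arm holds its last target.

## Working session

There is one attempt and no reset: what is moved stays moved. The work goes in short steps, Python scripts to look and compute and a tool call to move; the robot and the scene stay as the last step left them, time stands still between calls to the robot, and variables do not carry over. Pictures are saved under pics/ and viewed, and the job is handed in when it is done.

Besides the shell and the picture viewer there is one more tool, called in YAML: its name, and indented under it one key for each argument. apply_moves: Moves the arm, as the interface text tells. Its arguments: {"type":"object","properties":{"series":{"type":"array"},"squeeze":{"type":"number"}},"required":["series"]}

```bash
ls; mkdir -p pics
python3 - <<'E'
from rig import monitor, eyes, models, env
import cv2
s=monitor.observe(); print(s)
print(env.tcp_to_grasp)
for n in ("scene","side","wrist"):
    p,d=eyes.snapshot(n); cv2.imwrite(f"pics/{n}0.png",p[:,:,::-1]); print(n,eyes.get_calibration(n))
E
```

```text
pics
{'time_s': 0.0, 'joints': array([-1.34819816,  0.3339159 ,  0.03985832,  1.4662695 , -0.01339076,
        1.3432925 , -0.05848816]), 'joint_vel': array([ 0.00022797, -0.00064938, -0.00025635,  0.00014367, -0.00081863,
       -0.00180532, -0.00088567]), 'joint_torque': array([ 5.35509153e-04, -6.56393766e+01,  1.33523170e+00, -4.03763366e+01,
       -5.98757761e-02,  4.54371795e-02,  1.26290943e-04]), 'eef_pos': array([205.43647425, 616.12456135, 183.95675236]), 'eef_rot': array([-7.30747402e-05,  1.60200085e-01,  9.87084230e-01, -8.06453934e-04]), 'wrist_force': array([ 0.00216184, -0.15394929, -0.28230547]), 'wrist_torque': array([0.01999173, 0.00284546, 0.00633211]), 'width': 87.41043057216038}
18.700000000000003
scene {'fx': 449.29289181831234, 'fy': 449.29289181831234, 'cx': 318.9853792855164, 'cy': 234.72451713812063, 'k1': -0.03458827701740122, 'camera_from_world': array([[-7.45684056e-02,  9.97180587e-01, -8.39224179e-03,
         2.21168986e+01],
       [-7.71644599e-01, -5.23681593e-02,  6.33894462e-01,
         3.08271244e+02],
       [ 6.31667766e-01,  5.37443274e-02,
[... 424 characters left out ...]
01,
        -3.12310395e+02],
       [-4.13917408e-01, -6.95129702e-01,  5.87764474e-01,
        -9.38682553e+02],
       [ 0.00000000e+00,  0.00000000e+00,  0.00000000e+00,
         1.00000000e+00]])}
wrist {'fx': 358.6632996276625, 'fy': 358.6632996276625, 'cx': 313.83857772552045, 'cy': 242.32209565749315, 'k1': -0.02930146818931557, 'tool_from_camera': array([[ 4.28307218e-04,  9.56920535e-01,  2.90349627e-01,
         7.92923917e+01],
       [ 9.99999906e-01, -4.28710048e-04, -6.22206025e-05,
         2.41453856e-01],
       [ 6.49356303e-05,  2.90349626e-01, -9.56920629e-01,
        -1.99641275e+02],
       [ 0.00000000e+00,  0.00000000e+00,  0.00000000e+00,
         1.00000000e+00]])}
```

View pics/scene0.png

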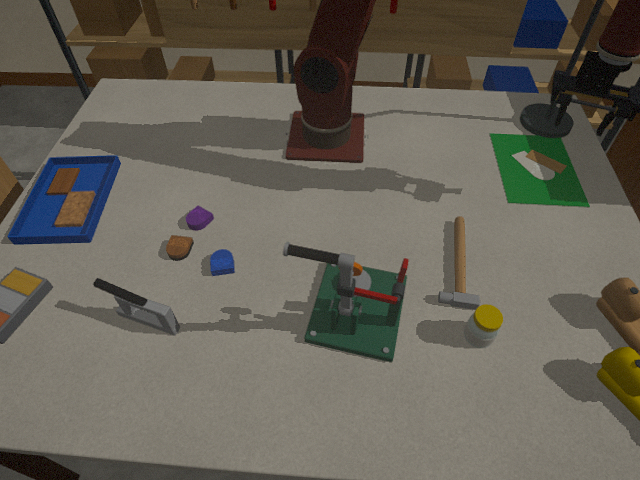

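View pics/side0.png

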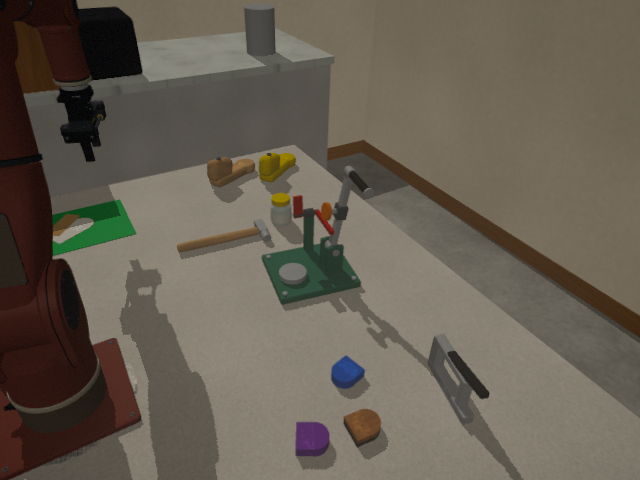

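View pics/wrist0.png

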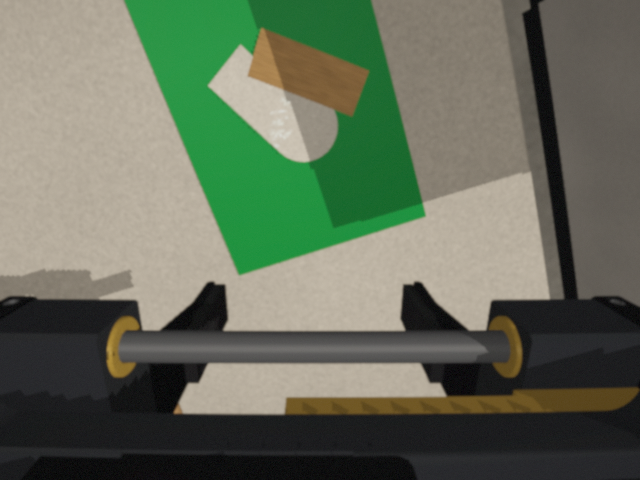

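The scene camera faces the robot. The brown heel is at (180,247), with blue at (222,262) and purple at (200,217). The press is at about (355,310), with its red catch at (390,290) and its handle at (315,253). Next I measure these.

```bash
cat > h.py <<'E'
from rig import monitor, eyes, models, env
import numpy as np, cv2
from scipy.spatial.transform import Rotation as R
def q2m(q): return R.from_quat([q[1],q[2],q[3],q[0]]).as_matrix()
def w_from_c(n,s=None):
    c=eyes.get_calibration(n)
    if n!="wrist": return np.linalg.inv(c["camera_from_world"]),c
    s=s or monitor.observe(); T=np.eye(4); T[:3,:3]=q2m(s["eef_rot"]); T[:3,3]=s["eef_pos"]
    return T@c["tool_from_camera"],c
def rays(uv,c):
    uv=np.asarray(uv,float).reshape(-1,2)
    K=np.array([[c["fx"],0,c["cx"]],[0,c["fy"],c["cy"]],[0,0,1]])
    return cv2.undistortPoints(uv[:,None,:],K,np.array([c["k1"],0,0,0,0.])).reshape(-1,2)
def pts(uv,d,T,c):
    r=rays(uv,c); d=np.asarray(d,float).reshape(-1)
    P=np.c_[r[:,0]*d,-r[:,1]*d,-d]
    return P@T[:3,:3].T+T[:3,3]
def onz(uv,z,T,c):
    r=rays(uv,c); D=np.c_[r[:,0],-r[:,1],-np.ones(len(r))]@T[:3,:3].T
    o=T[:3,3]; return o+D*((z-o[2])/D[:,2])[:,None]
def cloud(n,d,mask,T,c):
    v,u=np.nonzero(mask&(d>0)); return pts(np.c_[u,v],d[v,u],T,c)
def proj(P,T,c):
    P=np.asarray(P,float).reshape(-1,3); Q=(P-T[:3,3])@T[:3,:3]
    x=Q[:,0]/-Q[:,2]; y=-Q[:,1]/-Q[:,2]; f=1+c["k1"]*(x*x+y*y)
    return np.c_[c["cx"]+c["fx"]*x*f,c["cy"]+c["fy"]*y*f]
E
python3 - <<'E'
from h import *
np.set_printoptions(precision=1,suppress=True)
for n in ("scene","side"):
    p,d=eyes.snapshot(n); T,c=w_from_c(n); np.savez(f"{n}.npz",p=p,d=d)
    # whole-view height check
    for nm in ("heel","press","lever","catch"):
        for m in models.masks_of(n,nm):
            P=cloud(n,d,m["pixels"],T,c)
            if len(P): print(n,nm,round(m["conf"],2),m["box"],len(P),np.median(P,0),P.min(0),P.max(0), p[m["pixels"]].mean(0))
    for nm in ("anvil","lever_grip","catch_tab","catch_hinge","lever_hinge","heel"):
        for m in models.mark_of(n,nm):
            u,v=np.round(m["centre"]).astype(int); print(n,nm,round(m["conf"],2),m["centre"],pts([m["centre"]],[d[v,u]],T,c))
E
```

```text
scene heel 0.87 [186.9, 203.4, 214.4, 231.3] 505 [ 378.7 -306.8   20.2] [ 316.  -351.4   -5.9] [ 406.5 -273.    25.4] [82.8 53.8 95.9]
scene heel 0.78 [209.3, 248.9, 234.0, 271.0] 505 [ 517.3 -216.4   20.7] [ 475.7 -244.     1.6] [ 543.4 -185.1   26.8] [ 43.2  64.6 117.4]
scene heel 0.75 [168.0, 236.5, 193.7, 262.3] 577 [ 476.  -331.3   20.2] [ 424.9 -368.2   -3.1] [ 503.8 -305.8   26.6] [96.6 70.9 48.2]
scene press 0.82 [282.6, 243.6, 408.6, 362.7] 8402 [663.1  98.6  20.7] [428.1 -81.5  -5.3] [731.8 230.1 310. ] [52.6 63.8 53. ]
scene lever 0.71 [279.7, 245.0, 360.4, 319.0] 1650 [686.   69.8 290.8] [433.8 -66.5  -3.3] [706.5 105.5 310. ] [62.4 59.6 54.7]
scene catch 0.63 [282.4, 242.1, 407.3, 362.2] 8305 [663.3  99.1  20.8] [475.2 -27.7  -2.9] [731.8 222.9 310. ] [52.  63.5 52.7]
scene catch 0.57 [352.9, 257.1, 407.4, 306.4] 536 [656.7 157.1 147.1] [473.9  92.8  -3. ] [676.9 226.8 196.7] [92.8 37.1 31.7]
scene anvil 0.96 [354.1, 280.2] [[672.   93.  210.7]]
scene lever_grip 0.94 [313.0, 253.0] [[687.2  22.1 305.4]]
scene lever_grip 0.19 [344.9, 285.7] [[685.   77.  211.1]]
scene cat
[... 1239 characters left out ...]
2 39.2 32.2]
side catch 0.4 [259.6, 166.8, 377.0, 305.8] 5986 [627.3  75.6  25.4] [ 481.3  -29.5 -756.1] [1853.2 1603.   310.7] [60.2 68.3 56.2]
side anvil 0.66 [291.9, 272.6] [[544.2  94.7  36.2]]
side anvil 0.63 [348.4, 172.8] [[677.9  65.7 302.2]]
side anvil 0.61 [445.5, 393.6] [[ 652.8 -358.1   10.5]]
side lever_grip 0.85 [359.3, 180.9] [[675.6  18.5 304.6]]
side catch_tab 0.94 [295.6, 199.8] [[604.6 186.4 186.7]]
side catch_tab 0.63 [294.2, 284.2] [[538.   70.8  18. ]]
side catch_hinge 0.63 [298.2, 211.9] [[607.5 177.9 154. ]]
side heel 0.9 [343.6, 376.8] [[ 490.8 -232.3   21.5]]
side heel 0.79 [365.3, 428.1] [[ 463.7 -347.5   21. ]]
side heel 0.7 [312.9, 439.9] [[ 366.9 -322.1   24.2]]
```

```bash
cat > fit.py <<'E'
from h import *
from scipy.optimize import minimize, least_squares
np.set_printoptions(precision=1,suppress=True)
pm={};
for n in ("scene","side"):
    z=np.load(f"{n}.npz"); p,d=z["p"],z["d"]; T,c=w_from_c(n)
    v,u=np.nonzero(d>0); P=pts(np.c_[u,v],d[v,u],T,c); C=p[v,u].astype(float)
    pm[n]=(P,C)
    hsv=cv2.cvtColor(p,cv2.COLOR_RGB2HSV)[v,u].astype(float)
    def sel(lo,hi,cond): return P[np.all((P>lo)&(P<hi),1)&cond]
    # base plate green
    g=sel([430,-60,14],[760,260,26],(hsv[:,0]>45)&(hsv[:,0]<100)&(hsv[:,1]>60))
    r=cv2.minAreaRect(g[:,:2].astype(np.float32)); print(n,"plate",len(g),r,np.median(g[:,2]))
    b=cv2.boxPoints(r); print(b)
    a=sel([480,30,30],[620,160,42],(hsv[:,1]<70)); print(n,"anvil",len(a),np.median(a,0),cv2.minEnclosingCircle(a[:,:2].astype(np.float32)) if len(a) else 0)
    h=sel([425,-375,17],[520,-290,28],(hsv[:,0]<22)&(hsv[:,1]>95)); print(n,"heel",len(h),h.mean(0),h.min(0),h.max(0))
    print(cv2.minAreaRect(h[:,:2].astype(np.float32)),cv2.boxPoints(cv2.minAreaRect(h[:,:2].astype(np.float32))))
    np.savez(f"fit_{n}.npz",g=g,a=a,h=h)
    bench=sel([300,-200,-15],[400,0,15],hsv[:,0]>=0); print("bench z",np.median(bench[:,2]))
# heel template
from matplotlib import path if False else None
E
sed -i '$d' fit.py; sed -i '$d' fit.py; python3 fit.py
python3 - <<'E'
from h import *
for n,b in (("scene",(150,190,250,290)),("side",(280,340,400,460))):
    p=np.load(f"{n}.npz")["p"][b[1]:b[3],b[0]:b[2],::-1]
    cv2.imwrite(f"pics/heel_{n}.png",cv2.resize(p,None,fx=5,fy=5,interpolation=cv2.INTER_CUBIC))
E
```

```text
scene plate 4419 ((610.8849487304688, 109.15406036376953), (187.8330841064453, 214.11813354492188), 79.83161163330078) 19.316057178931374
[[488.9  35.6]
 [699.7  -2.2]
 [732.8 182.7]
 [522.1 220.5]]
scene anvil 230 [553.1 119.1  34.4] ((550.4367065429688, 118.60688781738281), 25.998716354370117)
scene heel 393 [ 471.9 -335.3   21.1] [ 441.7 -363.5   17.1] [ 503.5 -307.1   26.6]
((473.3701477050781, -336.09075927734375), (54.52077865600586, 60.43388748168945), 85.00430297851562) [[ 440.9 -360.6]
 [ 501.1 -365.9]
 [ 505.8 -311.6]
 [ 445.6 -306.3]]
bench z -0.6632334101499282
side plate 2502 ((601.7581787109375, 107.01883697509766), (188.90646362304688, 213.060546875), 79.4009780883789) 20.31541161899918
[[479.7  33.8]
 [689.1  -5.4]
 [723.8 180.3]
 [514.4 219.5]]
side anvil 416 [547.2  98.   35.3] ((548.2516479492188, 100.51277923583984), 37.622135162353516)
side heel 821 [ 465.1 -338.6   22.3] [ 436.5 -365.2   17. ] [ 498.1 -308.6   26.6]
((468.1086120605469, -337.470703125), (55.6275520324707, 59.719093322753906), 85.2898178100586) [[ 436.1 -362.7]
 [ 495.6 -367.6]
 [ 500.2 -312.2]
 [ 440.6 -307.3]]
bench z 0.08180944424043446
```

Run:
```python
import cv2
a=cv2.imread("pics/heel_scene.png")
b=cv2.imread("pics/heel_side.png")
import numpy as np
h=min(a.shape[0],b.shape[0]); cv2.imwrite("pics/heel2.png",cv2.resize(np.hstack([a[:h],b[:h]]),(800,400)))
```

```text
(no output)
```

View pics/heel2.png

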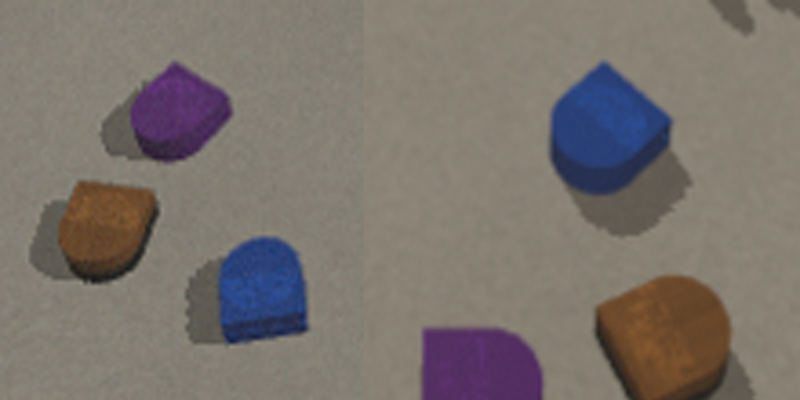

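```bash
cat >> h.py <<'E'
def rotz_tool(az_x):  # tool pointing down, tool x at azimuth az_x (rad)
    x=np.array([np.cos(az_x),np.sin(az_x),0]); z=np.array([0,0,-1.]); return np.c_[x,np.cross(z,x),z]
def row(pos,Rw=None,s=None):
    s=s or monitor.observe(); M=q2m(s["eef_rot"]); sh=M.T@(np.asarray(pos,float)-s["eef_pos"])/10
    rv=R.from_matrix(M.T@Rw).as_rotvec() if Rw is not None else np.zeros(3)
    return np.round(sh,2).tolist()+np.round(rv,4).tolist()
E
python3 - <<'E'
from h import *
Rw=rotz_tool(np.pi-.085)
print(monitor.observe()["time_s"]); print(row([480,130,330],Rw)); print(row([452,-336,190],Rw))
E
```

```text
1.25
[-41.42, -37.48, -14.51, -0.0001, -0.0, -0.2368]
[-53.5, -82.57, -0.51, -0.0001, -0.0, -0.2368]
```

apply_moves:
  series:
    - [1, -41.4, -37.5, -14.5, 0, 0, -0.237]
    - [1, -41.4, -37.5, -14.5, 0, 0, -0.237]
    - [1, -41.4, -37.5, -14.5, 0, 0, -0.237]
    - [1, -41.4, -37.5, -14.5, 0, 0, -0.237]
    - [1, -41.4, -37.5, -14.5, 0, 0, -0.237]
    - [1, -41.4, -37.5, -14.5, 0, 0, -0.237]
    - [1, -41.4, -37.5, -14.5, 0, 0, -0.237]
    - [1, -41.4, -37.5, -14.5, 0, 0, -0.237]

```text
time_s: 2.25
eef_pos: [443.8, 193.0, 311.3]
eef_rot: [0.0, 0.042, 0.999, 0.0]
wrist_force: [-0.0, 0.5, 0.1]
width: 86.9
```

Run:
```python
from h import *
Rw=rotz_tool(np.pi-.085)
s=monitor.observe();print(s["time_s"],s["eef_pos"],s["joints"]); print(row([480,130,330],Rw)); print(row([452,-336,190],Rw))
```

```text
2.25 [443.75625922 193.02916745 311.33567926] [-0.88039816 -0.06660495  0.35922429  1.65637692  0.02302713  1.5466724
  0.96358608]
[-4.15, -5.97, -1.87, 0.0008, 0.0005, 0.0002]
[-5.29, -52.65, 12.09, 0.0008, 0.0005, 0.0002]
```

apply_moves:
  series:
    - [1, -6, -9, 0, 0, 0, 0]
    - [1, -6, -9, 0, 0, 0, 0]
    - [1, -6, -9, 0, 0, 0, 0]
    - [1, -6, -9, 0, 0, 0, 0]

```text
time_s: 2.75
eef_pos: [495.0, 100.9, 310.5]
eef_rot: [-0.0, 0.042, 0.999, 0.0]
wrist_force: [-1.1, -0.1, 0.0]
width: 86.9
```

Run:
```python
from h import *
np.set_printoptions(precision=1,suppress=True)
s=monitor.observe(); print(s["time_s"],s["eef_pos"],s["joint_vel"])
p,d=eyes.snapshot("wrist"); T,c=w_from_c("wrist",s); cv2.imwrite("pics/w1.png",p[:,:,::-1])
np.savez("w1.npz",p=p,d=d,T=T)
v,u=np.nonzero(d>0); P=pts(np.c_[u,v],d[v,u],T,c)
hsv=cv2.cvtColor(p,cv2.COLOR_RGB2HSV)[v,u].astype(float)
def sel(lo,hi,cond): return P[np.all((P>lo)&(P<hi),1)&cond]
g=sel([430,-60,14],[760,260,26],(hsv[:,0]>45)&(hsv[:,0]<100)&(hsv[:,1]>60))
r=cv2.minAreaRect(g[:,:2].astype(np.float32)); print("plate",len(g),r,np.median(g[:,2])); print(cv2.boxPoints(r))
a=sel([480,30,30],[620,160,42],(hsv[:,1]<70)); print("anvil",len(a),np.median(a,0),cv2.minEnclosingCircle(a[:,:2].astype(np.float32)) if len(a) else 0)
Rw=rotz_tool(np.pi-.085); print(row([452,-336,190],Rw))
```

```text
2.75 [495.  100.9 310.5] [-0. -0. -0.  0. -0. -0. -0.]
plate 12666 ((605.6341552734375, 109.63636016845703), (186.14112854003906, 212.28253173828125), 80.01689910888672) 19.60714459686713
[[485.   36.4]
 [694.   -0.4]
 [726.3 182.9]
 [517.2 219.7]]
anvil 2021 [551.  100.7  34.6] ((552.2908325195312, 100.46639251708984), 35.8308219909668)
[0.63, -43.95, 12.03, 0.0002, -0.0004, 0.0019]
```

View pics/w1.png

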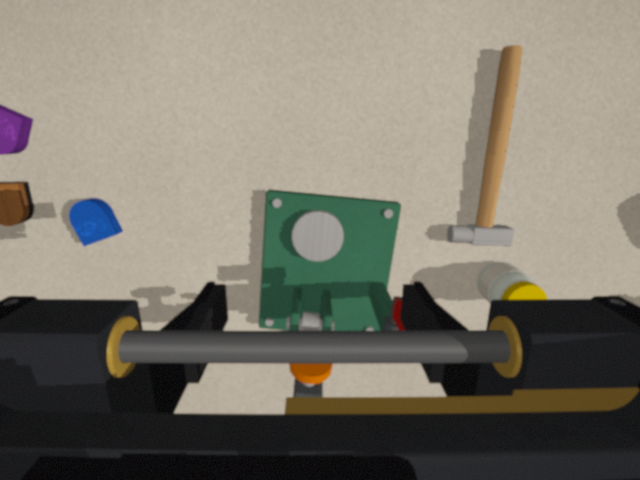

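Wrist view: the anvil is at pixel (318,236), which gives world (551.5,100.7), z 35, yaw about -0.177. The other cameras' average agrees. Now to the heel.

apply_moves:
  series:
    - [1, 0.6, -44, 12, 0, 0, 0]
    - [1, 0.6, -44, 12, 0, 0, 0]
    - [1, 0.6, -44, 12, 0, 0, 0]
    - [1, 0.6, -44, 12, 0, 0, 0]
    - [1, 0.6, -44, 12, 0, 0, 0]
    - [1, 0.6, -44, 12, 0, 0, 0]
    - [1, 0.6, -44, 12, 0, 0, 0]
    - [1, 0.6, -44, 12, 0, 0, 0]

```text
time_s: 3.8
eef_pos: [450.8, -339.9, 189.5]
eef_rot: [-0.001, 0.044, 0.999, -0.001]
wrist_force: [1.8, 0.4, 0.3]
width: 87.3
```

apply_moves:
  series:
    - [1, 0, 0, 0, 0, 0, 0]
    - [1, 0, 0, 0, 0, 0, 0]

```text
time_s: 4.05
eef_pos: [453.0, -335.9, 190.5]
eef_rot: [0.0, 0.041, 0.999, 0.0]
wrist_force: [-0.1, 0.9, 0.2]
width: 87.1
```

Run:
```python
from h import *
from scipy.optimize import minimize
np.set_printoptions(precision=2,suppress=True)
s=monitor.observe(); print(s["time_s"],s["eef_pos"])
p,d=eyes.snapshot("wrist"); T,c=w_from_c("wrist",s); cv2.imwrite("pics/w2.png",p[:,:,::-1])
v,u=np.nonzero(d>0); P=pts(np.c_[u,v],d[v,u],T,c)
hsv=cv2.cvtColor(p,cv2.COLOR_RGB2HSV)[v,u].astype(float)
h=P[np.all((P>[415,-385,18])&(P<[525,-285,27]),1)&(hsv[:,0]<22)&(hsv[:,1]>95)]
print(len(h),np.median(h[:,2]),h.min(0),h.max(0))
r=cv2.minAreaRect(h[:,:2].astype(np.float32)); print(r); print(cv2.boxPoints(r))
np.savez("heelw.npz",h=h)
# per-yaw extent
hull=cv2.convexHull(h[:,:2].astype(np.float32))[:,0]
for a in np.arange(-.2,.1,.03):
    x=h[:,0]*np.cos(a)+h[:,1]*np.sin(a); y=-h[:,0]*np.sin(a)+h[:,1]*np.cos(a); 
    q=lambda t:np.percentile(t,[.3,99.7]); bx,by=q(x),q(y); m=np.array([bx.mean(),by.mean()])
    print(round(a,2),np.diff(bx),np.diff(by),m[0]*np.cos(a)-m[1]*np.sin(a),m[0]*np.sin(a)+m[1]*np.cos(a))
```

```text
4.05 [ 453.02 -335.87  190.54]
2527 21.69226110272183 [ 439.44 -364.05   18.02] [ 501.49 -308.71   24.4 ]
((471.2875671386719, -337.0295715332031), (53.137107849121094, 60.3588981628418), 84.95079040527344)
[[ 438.89 -360.84]
 [ 499.01 -366.15]
 [ 503.69 -313.22]
 [ 443.56 -307.91]]
-0.2 [61.43] [54.28] 469.80773790341567 -338.04432971140756
-0.17 [60.8] [53.61] 470.168892692819 -337.89759524315974
-0.14 [60.15] [53.05] 470.50422711040466 -337.66705048970744
-0.11 [59.82] [52.57] 470.84069459707695 -337.3521387230079
-0.08 [59.54] [52.76] 471.0581427486095 -337.0623937719795
-0.05 [59.74] [53.24] 470.9194560240657 -336.7400682595694
-0.02 [60.24] [53.83] 470.68840590897537 -336.4537469972582
0.01 [60.61] [54.5] 470.4084605343153 -336.2260719819519
0.04 [61.02] [55.07] 470.11633221839304 -335.99329888130114
0.07 [61.51] [55.74] 469.8345543732695 -335.7789062877081
0.1 [62.01] [56.57] 469.5083707868694 -335.6304214943884
```

View pics/w2.png

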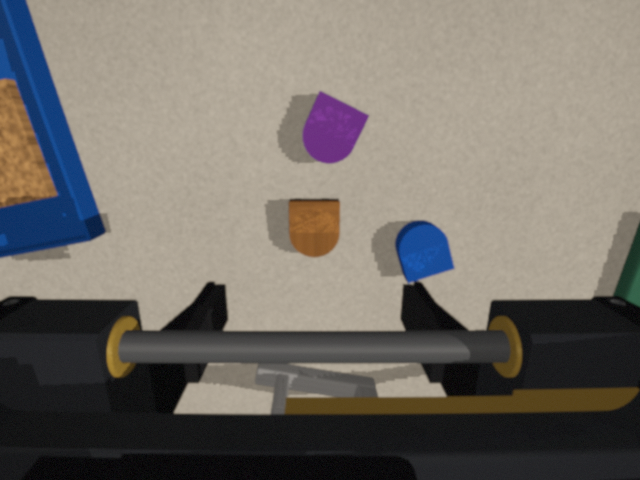

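Heel at pixel (314,227), which gives (471,-337), yaw -0.085, round end away from the robot. The jaws are already aligned with it.

Run:
```python
from h import *
Rw=rotz_tool(np.pi-.085); print(row([461.2,-336.2,40],Rw),row([461.2,-336.2,6],Rw))
```

```text
[-0.8, 0.01, 15.07, 0.0009, 0.0006, 0.0031] [-0.8, 0.01, 18.47, 0.0009, 0.0006, 0.0031]
```

apply_moves:
  series:
    - [1, -0.8, 0, 6, 0, 0, 0.003]
    - [1, -0.8, 0, 12, 0, 0, 0.003]
    - [1, -0.8, 0, 16, 0, 0, 0.003]
    - [1, -0.8, 0, 18.4, 0, 0, 0.003]
    - [1, -0.8, 0, 18.4, 0, 0, 0.003]
    - [0.4, -0.8, 0, 18.4, 0, 0, 0.003]
    - [0.4, -0.8, 0, 18.4, 0, 0, 0.003]
    - [0.4, -0.8, 0, 18.4, 0, 0, 0.003]
  squeeze: 15

```text
time_s: 5.1
eef_pos: [460.6, -338.6, 7.4]
eef_rot: [0.001, 0.044, 0.999, -0.0]
wrist_force: [-0.3, 0.5, -0.0]
width: 65.0
```

apply_moves:
  series:
    - [0.4, 0, 0, 0, 0, 0, 0]
    - [0.4, 0, 0, 0, 0, 0, 0]

```text
time_s: 5.35
eef_pos: [460.0, -338.4, 6.6]
eef_rot: [0.0, 0.044, 0.999, -0.0]
wrist_force: [-1.5, -0.5, 0.4]
width: 45.3
```

Run:
```python
from h import *
for n in ("wrist","side"):
    p,d=eyes.snapshot(n); cv2.imwrite(f"pics/{n}3.png",p[:,:,::-1])
p=p[330:480,250:450,::-1]; cv2.imwrite("pics/side3.png",cv2.resize(p,(800,600)))
print(monitor.observe())
```

```text
{'time_s': 5.45, 'joints': array([-0.141988  ,  0.45443124,  0.86353019,  1.88581037, -0.41076807,
        0.98898901,  2.38618352]), 'joint_vel': array([-0.00015092,  0.00205071, -0.00058011,  0.00158688, -0.00139448,
        0.00045695, -0.00028408]), 'joint_torque': array([-2.17476091e-02, -4.96513009e+01,  1.39065787e+01, -3.17751110e+01,
        8.26985668e-02,  2.90215889e-02, -1.46300150e-03]), 'eef_pos': array([ 459.90847202, -338.43404285,    6.49867745]), 'eef_rot': array([-3.47228720e-05,  4.39360992e-02,  9.99034343e-01, -7.70616090e-06]), 'wrist_force': array([1.13541716, 0.32475782, 0.54324744]), 'wrist_torque': array([-0.03314278, -0.02925482, -0.04174913]), 'width': 38.68218092403559}
```

View pics/wrist3.png

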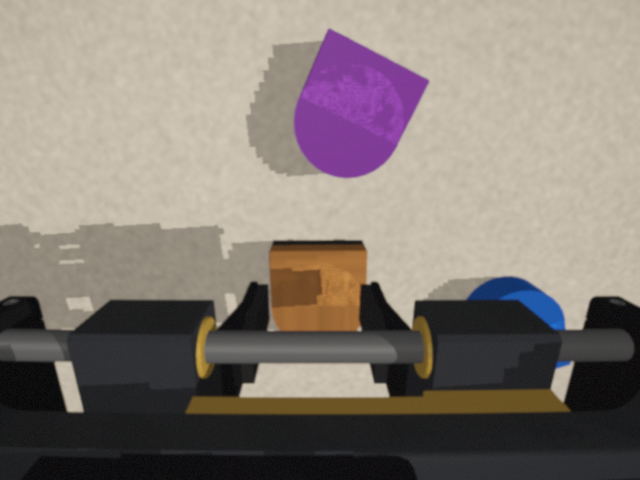

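View pics/side3.png

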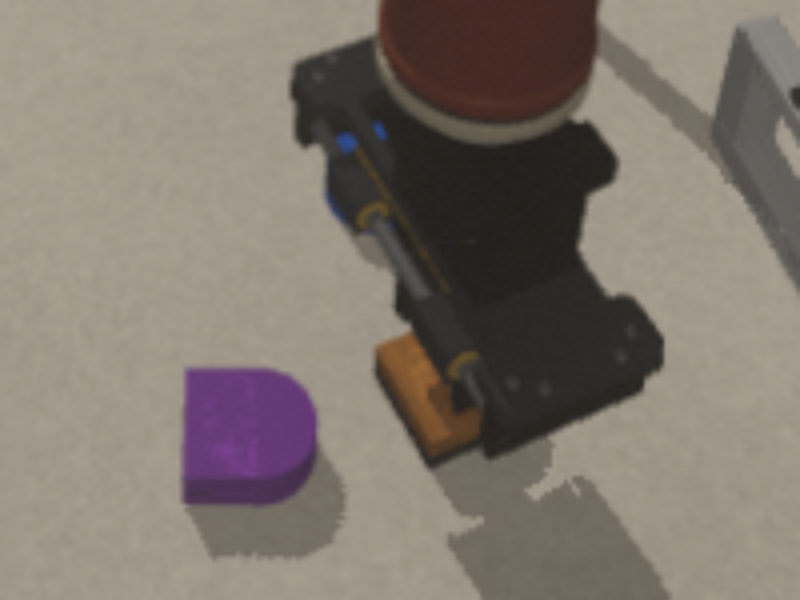

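apply_moves:
  series:
    - [0.4, 0, 0, 0, 0, 0, 0]
    - [0.4, 0, 0, 0, 0, 0, 0]

```text
time_s: 5.7
eef_pos: [459.9, -338.4, 6.5]
eef_rot: [-0.0, 0.044, 0.999, -0.0]
wrist_force: [-0.0, 1.0, -0.6]
width: 35.0
```

Run:
```python
from h import *
s=monitor.observe(); p,d=eyes.snapshot("wrist"); cv2.imwrite(f"pics/w4.png",p[:,:,::-1])
print(s["width"],s["eef_pos"],s["wrist_force"])
```

```text
34.992436477967175 [ 459.91234405 -338.41821763    6.46669702] [-0.02562268  0.98137574 -0.63652989]
```

View pics/w4.png

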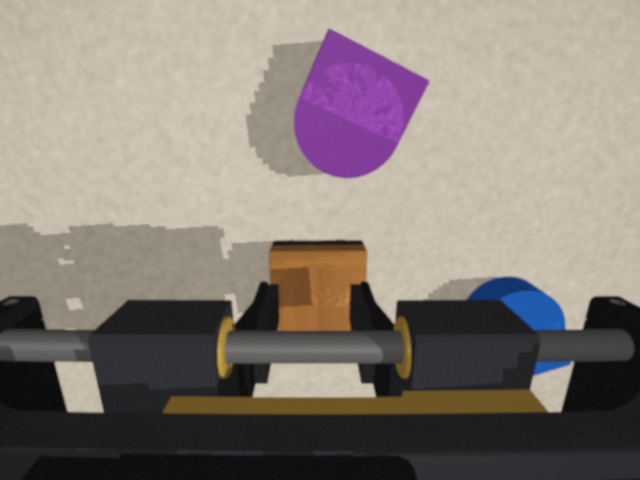

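Run:
```python
from h import *
np.set_printoptions(precision=1,suppress=True)
s=monitor.observe(); p,d=eyes.snapshot("wrist"); T,c=w_from_c("wrist",s)
print(proj([s["eef_pos"],s["eef_pos"]+[0,0,18.7]],T,c))
for uv in [(318,260),(318,300),(290,250),(350,320),(258,295),(262,285),(376,290),(250,340),(265,375),(375,375),(320,380)]:
    print(uv,pts([uv],[d[uv[1],uv[0]]],T,c)[0],p[uv[1],uv[0]])
ps,ds=eyes.snapshot("scene"); cv2.imwrite("pics/scene5.png",cv2.resize(ps[180:300,120:280,::-1],(800,600),interpolation=cv2.INTER_CUBIC))
```

```text
[[313.7 272.3]
 [313.7 284.9]]
(318, 260) [ 447.1 -335.    21.3] [169 115  59]
(318, 300) [ 470.8 -337.    22. ] [156 104  55]
(290, 250) [ 440.6 -349.8   19.6] [110  71  38]
(350, 320) [ 468.3 -321.6   51.5] [64 44 32]
(258, 295) [ 447.6 -362.4   59.8] [21 18 20]
(262, 285) [ 447.7 -362.1   48.4] [17 15 18]
(376, 290) [ 478.1 -300.7   -0.6] [202 192 176]
(250, 340) [ 427.  -351.   130.5] [87 85 85]
(265, 375) [ 465.3 -357.2   92.8] [33 34 31]
(375, 375) [ 466.1 -316.7   96.4] [20 20 19]
(320, 380) [ 542.2 -341.3   -0.8] [204 195 179]
```

View pics/scene5.png

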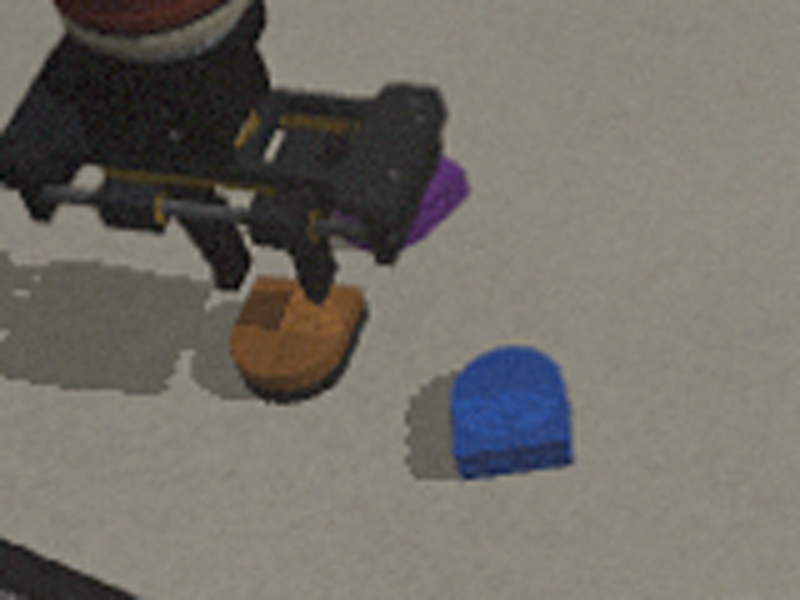

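Run:
```python
from h import *
np.set_printoptions(precision=1,suppress=True)
s=monitor.observe(); print(s["eef_pos"])
for n in ("scene","side","wrist"):
    p,d=eyes.snapshot(n); T,c=w_from_c(n,s)
    v,u=np.nonzero(d>0); P=pts(np.c_[u,v],d[v,u],T,c); L=p[v,u].max(1)
    for lo,hi in ((-400,-345),(-331,-285)):
        m=(L<45)&np.all((P>[400,lo,5])&(P<[520,hi,130]),1); Q=P[m]; uu=np.c_[u,v][m]
        print(n,len(Q)); 
        for z in range(5,120,10):
            k=(Q[:,2]>=z)&(Q[:,2]<z+10)
            if k.sum()>2: print(z,k.sum(),Q[k].min(0),Q[k].max(0),np.median(uu[k],0))
```

```text
[ 459.9 -338.5    6.5]
scene 171
5 3 [ 498.6 -352.8    5.7] [ 501.  -347.2    9.4] [170. 257.]
45 25 [ 451.4 -364.    45.2] [ 472.  -354.1   55. ] [167. 235.]
55 21 [ 451.  -363.6   55.7] [ 470.  -355.2   64.7] [166. 232.]
65 22 [ 452.9 -364.8   66.7] [ 471.5 -353.9   74.7] [164. 229.]
75 18 [ 459.1 -367.    75.6] [ 471.5 -356.    84.3] [162.5 227. ]
85 22 [ 449.3 -368.7   85.3] [ 471.6 -354.9   94. ] [161. 225.]
95 7 [ 453.8 -368.5   95.6] [ 470.9 -360.5  100.2] [160. 220.]
105 8 [ 462.4 -364.3  106.4] [ 470.4 -359.4  113.8] [158.  218.5]
115 25 [ 467.  -389.5  116.9] [ 497.1 -349.5  124.6] [149. 224.]
scene 119
5 11 [ 453.4 -329.9    5.5] [ 503.5 -307.2    9.6] [183. 257.]
45 17 [ 455.6 -318.8   45.9] [ 474.3 -310.9   54.9] [184. 237.]
55 19 [ 453.9 -320.8   55.2] [ 474.7 -310.8   64.9] [183. 235.]
65 16 [ 461.2 -319.1   65.6] [ 475.5 -308.9   74.9] [182. 232.]
75 12 [ 461.6 -319.5   75.2] [ 475.5 -308.    83.4] [181. 230.]
115 22 [ 433.7 -326.   118.6] [ 502.6 -288.8  124.9] [179. 228.]
side 60
5 5 [ 443.3 -363.7    5.9] [ 459.5 -361.8   10.2] [366. 441.]
45 12 [ 444.4 -364.3   45
[... 1182 characters left out ...]
[ 463.  -358.9  114.9] [244. 379.]
115 1183 [ 418.6 -384.6  115. ] [ 454.4 -357.   125. ] [192. 307.]
wrist 4463
5 68 [ 441.8 -330.9    5.1] [ 443.9 -309.9    8.7] [342.5 243. ]
45 150 [ 451.3 -321.6   45.4] [ 466.1 -312.3   55. ] [359. 289.]
55 268 [ 451.3 -321.6   55. ] [ 467.3 -312.1   65. ] [358. 299.]
65 342 [ 451.1 -321.4   65.2] [ 465.5 -310.2   75. ] [362. 310.]
75 373 [ 451.3 -320.7   75. ] [ 456.1 -308.2   85. ] [371. 320.]
85 414 [ 451.1 -321.6   85. ] [ 472.1 -308.2   95. ] [370. 367.]
95 178 [ 455.2 -317.2   95.1] [ 470.9 -315.7  104.9] [377. 378.]
105 254 [ 448.9 -316.8  105. ] [ 466.1 -314.3  115. ] [384. 378.]
115 1245 [ 424.7 -316.2  115. ] [ 458.9 -285.8  125. ] [435. 307.]
```

The grip closed to 35 mm on nothing. All three cameras put the fingertips at z of about 44 while the TCP reads 6.5, so the real tips sit about 37 mm behind the reported TCP. I'll account for this, open, recentre and go lower.

```bash
cat >> h.py <<'E'
TIP=37.5 # real finger tips lie this far behind reported TCP (mm)
E
python3 - <<'E'
from h import *
s=monitor.observe()
Rw=rotz_tool(np.pi-.085); print(s["time_s"],row([461.2,-336.2,5-37.5],Rw))
E
```

```text
6.0 [-0.1, 0.23, 3.9, -0.0, 0.0, -0.0028]
```

apply_moves:
  series:
    - [1, -0.1, 0.23, 0, 0, 0, 0]
    - [1, -0.1, 0.23, 0, 0, 0, 0]
    - [1, -0.1, 0.23, 0, 0, 0, 0]
    - [1, -0.1, 0.23, 0, 0, 0, 0]
    - [1, -0.1, 0.23, 1.5, 0, 0, 0]
    - [1, -0.1, 0.23, 2.5, 0, 0, 0]
    - [1, -0.1, 0.23, 3.0, 0, 0, 0]
    - [1, -0.1, 0.23, 3.0, 0, 0, 0]

```text
time_s: 7.0
eef_pos: [460.7, -336.2, -24.1]
eef_rot: [-0.0, 0.044, 0.999, 0.0]
wrist_force: [0.4, -0.5, 0.5]
width: 86.2
```

Run:
```python
from h import *
np.set_printoptions(precision=1,suppress=True)
s=monitor.observe(); print(s["eef_pos"],s["wrist_force"],s["width"])
Rw=rotz_tool(np.pi-.085); print(s["time_s"],row([461.2,-336.2,5-37.5],Rw))
p,d=eyes.snapshot("wrist"); cv2.imwrite("pics/w6.png",p[:,:,::-1]); T,c=w_from_c("wrist",s)
v,u=np.nonzero(d>0); P=pts(np.c_[u,v],d[v,u],T,c); L=p[v,u].max(1)
for lo,hi in ((-420,-370),(-305,-275)):
    m=(L<45)&np.all((P>[400,lo,2])&(P<[520,hi,90]),1); Q=P[m]; print(len(Q),np.percentile(Q[:,2],[0,1,3]), Q.min(0),Q.max(0))
```

```text
[ 460.7 -336.2  -24.1] [ 0.4 -0.5  0.5] 86.17339636323706
7.0 [-0.05, -0.0, 0.84, 0.0001, -0.001, -0.003]
4185 [14.2 17.2 19.7] [ 417.1 -419.3   14.2] [ 468.5 -377.8   90. ]
3420 [14.4 17.1 19.2] [ 428.3 -294.    14.4] [ 476.5 -275.1   90. ]
```

View pics/w6.png

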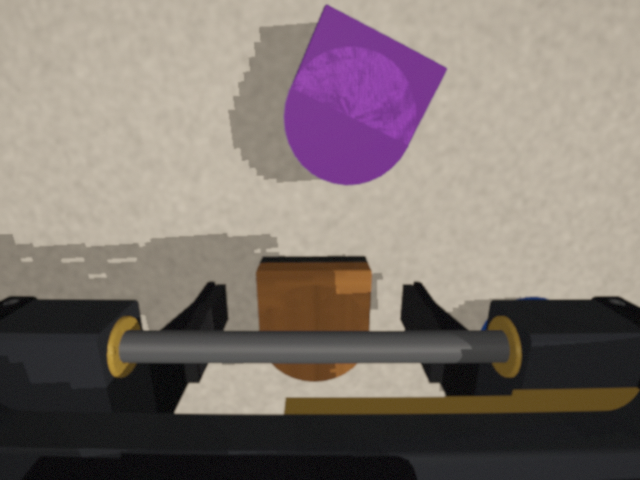

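The fingers straddle the heel, and the tip offset of 37.5 mm is confirmed. Going down 8 mm and closing.

apply_moves:
  series:
    - [1, 0, 0, 0.8, 0, 0, 0]
    - [1, 0, 0, 0.8, 0, 0, 0]
    - [0.4, 0, 0, 0.8, 0, 0, 0]
    - [0.4, 0, 0, 0.8, 0, 0, 0]
    - [0.4, 0, 0, 0.8, 0, 0, 0]
    - [0.4, 0, 0, 0.8, 0, 0, 0]
    - [0.4, 0, 0, 0.8, 0, 0, 0]
  squeeze: 20

```text
time_s: 7.92
eef_pos: [461.2, -336.2, -31.4]
eef_rot: [0.0, 0.044, 0.999, -0.0]
wrist_force: [0.0, -0.0, 1.1]
width: 53.9
```

apply_moves:
  series:
    - [0.4, 0, 0, 0.0, 0, 0, 0]
    - [0.4, 0, 0, 0, 0, 0, 0]

```text
time_s: 8.18
eef_pos: [461.2, -336.2, -31.4]
eef_rot: [0.0, 0.044, 0.999, -0.0]
wrist_force: [-0.2, 0.4, 1.0]
width: 54.1
```

apply_moves:
  series:
    - [0.4, 0, 0, -6, 0, 0, 0]
    - [0.4, 0, 0, -12, 0, 0, 0]
    - [0.4, 0, 0, -18, 0, 0, 0]
    - [0.4, 0, 0, -18, 0, 0, 0]

```text
time_s: 8.68
eef_pos: [463.2, -338.0, 152.8]
eef_rot: [0.003, 0.044, 0.999, -0.001]
wrist_force: [0.4, -0.1, -1.1]
width: 54.2
```

Run:
```python
from h import *
s=monitor.observe()
Rw=rotz_tool(np.pi+.17); print(s["time_s"],s["width"],s["eef_pos"],row([541.6,99,120],Rw))
```

```text
8.675 54.17365685706831 [ 463.18435348 -338.00341422  152.82336618] [-3.95, 44.23, 3.22, -0.0028, 0.0067, -0.258]
```

apply_moves:
  series:
    - [0.4, -4, 44.2, 1, 0, 0, -0.255]
    - [0.4, -4, 44.2, 1, 0, 0, -0.255]
    - [0.4, -4, 44.2, 1, 0, 0, -0.255]
    - [0.4, -4, 44.2, 1, 0, 0, -0.255]
    - [0.4, -4, 44.2, 1, 0, 0, -0.255]
    - [0.4, -4, 44.2, 1, 0, 0, -0.255]
    - [0.4, -4, 44.2, 1, 0, 0, -0.255]
    - [0.4, -4, 44.2, 1, 0, 0, -0.255]

```text
time_s: 9.68
eef_pos: [538.7, 106.2, 136.6]
eef_rot: [-0.001, -0.087, 0.996, -0.0]
wrist_force: [0.1, -1.1, -1.4]
width: 53.8
```

apply_moves:
  series:
    - [0.4, 0, 0, 0, 0, 0, 0]
    - [0.4, 0, 0, 0, 0, 0, 0]

```text
time_s: 9.93
eef_pos: [539.5, 98.6, 138.1]
eef_rot: [-0.0, -0.082, 0.997, -0.0]
wrist_force: [0.1, -0.6, -1.2]
width: 53.7
```

Run:
```python
from h import *
s=monitor.observe()
p,d=eyes.snapshot("wrist"); cv2.imwrite("pics/w7.png",p[:,:,::-1])
p,d=eyes.snapshot("side"); cv2.imwrite("pics/side7.png",p[:,:,::-1])
Rw=rotz_tool(np.pi+.17); print(s["time_s"],s["width"],s["eef_pos"],row([541.6,99,40],Rw),row([541.6,99,4.2],Rw))
```

```text
9.925 53.7426278653348 [539.48532004  98.60391273 138.12545285] [-0.19, -0.02, 9.85, 0.0, -0.0001, -0.0053] [-0.19, -0.02, 13.43, 0.0, -0.0001, -0.0053]
```

View pics/w7.png

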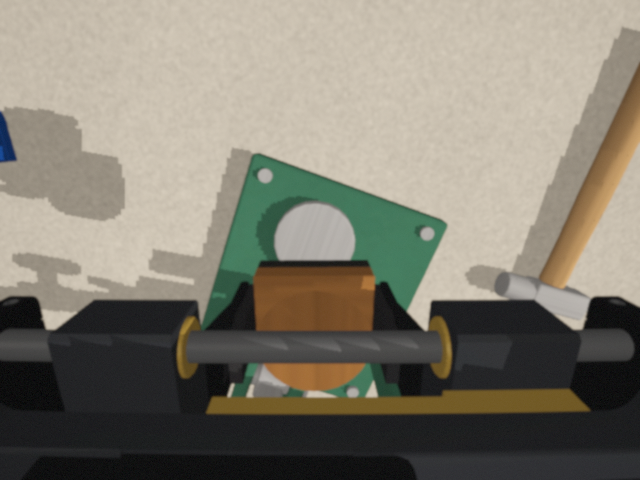

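View pics/side7.png

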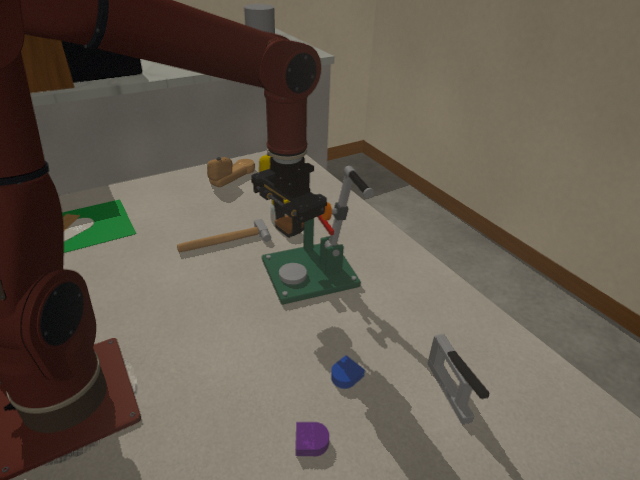

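The heel is held level and the anvil is below it. Descending.

apply_moves:
  series:
    - [0.4, -0.2, 0, 4, 0, 0, -0.005]
    - [0.4, -0.2, 0, 8, 0, 0, -0.005]
    - [0.4, -0.2, 0, 11, 0, 0, -0.005]
    - [0.4, -0.2, 0, 12.5, 0, 0, -0.005]
    - [0.4, -0.2, 0, 13, 0, 0, -0.005]
    - [0.4, -0.2, 0, 13.2, 0, 0, -0.005]
    - [0.4, -0.2, 0, 13.2, 0, 0, -0.005]

```text
time_s: 10.9
eef_pos: [542.4, 101.1, 7.3]
eef_rot: [0.001, -0.086, 0.996, 0.0]
wrist_force: [-0.2, -0.6, -0.5]
width: 53.8
```

Run:
```python
from h import *
np.set_printoptions(precision=1,suppress=True)
s=monitor.observe()
for n in ("wrist","side","scene"):
    p,d=eyes.snapshot(n); T,c=w_from_c(n,s); np.savez(f"p_{n}.npz",p=p,d=d)
    v,u=np.nonzero(d>0); P=pts(np.c_[u,v],d[v,u],T,c); hsv=cv2.cvtColor(p,cv2.COLOR_RGB2HSV)[v,u].astype(float)
    h=P[np.all((P>[500,50,52])&(P<[600,150,66]),1)&(hsv[:,0]<22)&(hsv[:,1]>95)]
    if len(h): print(n,len(h),np.median(h,0),h.min(0),h.max(0))
    if n=="side": cv2.imwrite("pics/side8.png",cv2.resize(p[150:320,230:440,::-1],(800,600),interpolation=cv2.INTER_CUBIC))
    if n=="wrist": cv2.imwrite("pics/w8.png",p[:,:,::-1])
Rw=rotz_tool(np.pi+.17); print(s["time_s"],s["width"],s["eef_pos"],s["wrist_force"],row([541.6,99,4.2],Rw))
```

```text
wrist 9425 [538.7 101.7  60.4] [518.2  71.3  52. ] [584.  129.   64.1]
side 172 [528.6 100.1  60.6] [515.1  67.6  52.1] [545.9 133.4  65.7]
scene 216 [562.  116.1  60.1] [526.1  95.6  52.2] [585.4 135.9  65.4]
10.9 53.75967350299697 [542.4 101.1   7.3] [-0.2 -0.6 -0.5] [0.1, -0.2, 0.3, 0.0003, 0.0011, 0.0023]
```

View pics/side8.png

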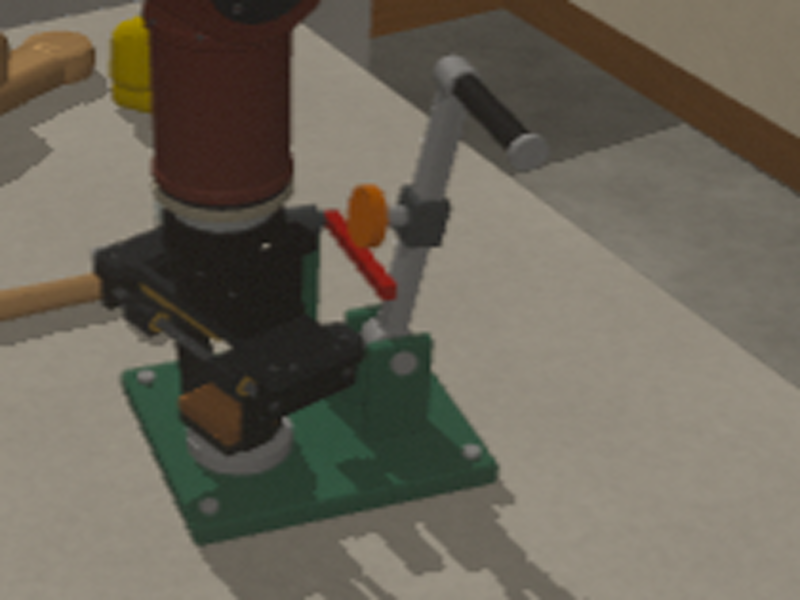

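View pics/w8.png

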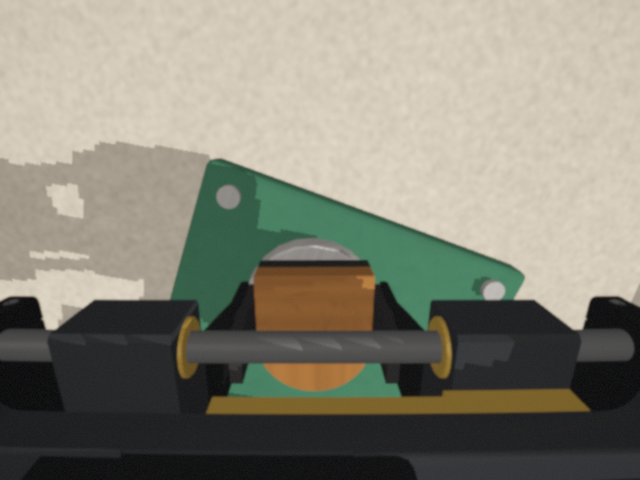

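apply_moves:
  series:
    - [0.4, 0.1, -0.15, 0.2, 0, 0, 0]
    - [0.4, 0.1, -0.15, 0.3, 0, 0, 0]
    - [0.4, 0.1, -0.15, 0.35, 0, 0, 0]
    - [0.4, 0.1, -0.15, 0.35, 0, 0, 0]

```text
time_s: 11.55
eef_pos: [540.9, 99.1, 3.5]
eef_rot: [-0.0, -0.086, 0.996, 0.0]
wrist_force: [-4.6, -1.2, 7.8]
width: 54.0
```

Run:
```python
from h import *
s=monitor.observe();Rw=rotz_tool(np.pi+.17); print(s["time_s"],s["width"],s["eef_pos"],s["wrist_force"],row([541.6,99,3.6],Rw))
```

```text
11.55 54.03830895858094 [540.87695128  99.05609081   3.51605766] [-4.61721435 -1.16762212  7.84838603] [-0.07, -0.02, -0.01, 0.0002, -0.0005, 0.002]
```

The heel is on the anvil (7.8 N contact). Releasing and lifting.

apply_moves:
  series:
    - [1, 0, 0, 0, 0, 0, 0]
    - [1, 0, 0, 0, 0, 0, 0]
    - [1, 0, 0, 0, 0, 0, 0]
    - [1, 0, 0, 0, 0, 0, 0]
    - [1, 0, 0, -3, 0, 0, 0]
    - [1, 0, 0, -8, 0, 0, 0]
    - [1, 0, 0, -14, 0, 0, 0]
    - [1, 0, 0, -16, 0, 0, 0]

```text
time_s: 12.55
eef_pos: [542.7, 99.4, 166.7]
eef_rot: [0.002, -0.086, 0.996, 0.001]
wrist_force: [0.4, 0.0, -0.3]
width: 87.1
```

Run:
```python
from h import *
np.set_printoptions(precision=1,suppress=True)
s=monitor.observe(); print(s["time_s"],s["eef_pos"],s["width"])
for n in ("wrist","side","scene"):
    p,d=eyes.snapshot(n); T,c=w_from_c(n,s); np.savez(f"p_{n}.npz",p=p,d=d,T=T)
    v,u=np.nonzero(d>0); P=pts(np.c_[u,v],d[v,u],T,c); hsv=cv2.cvtColor(p,cv2.COLOR_RGB2HSV)[v,u].astype(float)
    h=P[np.all((P>[490,40,52])&(P<[610,160,62]),1)&(hsv[:,0]<22)&(hsv[:,1]>95)]
    if len(h):
        print(n,len(h),np.median(h,0),cv2.minAreaRect(h[:,:2].astype(np.float32)))
    red=P[np.all((P>[560,60,80])&(P<[720,260,260]),1)&((hsv[:,0]<8)|(hsv[:,0]>172))&(hsv[:,1]>130)]
    Rp=np.array([[np.cos(-.177),-np.sin(-.177)],[np.sin(-.177),np.cos(-.177)]])
    q=red.copy(); q[:,:2]=(red[:,:2]-[551.5,100.7])@Rp
    for z in range(90,220,10):
        k=(q[:,2]>=z)&(q[:,2]<z+10)
        if k.sum()>2: print(z,k.sum(),np.percentile(q[k],[3],0),np.percentile(q[k],[97],0))
    cv2.imwrite(f"pics/{n}9.png",p[:,:,::-1])
```

```text
12.55 [542.7  99.4 166.7] 87.08526007783718
wrist 3568 [547.2 100.4  56.7] ((551.4638061523438, 100.87623596191406), (61.343048095703125, 53.58066940307617), 10.277813911437988)
130 153 [[ 52.5  -6.9 135.5]] [[ 94.   90.2 139.9]]
140 993 [[ 45.3 -14.5 140.6]] [[101.9  91.  149.9]]
150 461 [[ 36.2 -15.3 150. ]] [[102.1  91.8 159.5]]
160 219 [[ 35.9  90.9 160.3]] [[ 54.6  92.5 169.6]]
170 186 [[ 34.3  91.  170.6]] [[ 46.8  98.8 179.7]]
180 81 [[ 33.8  91.5 180.2]] [[ 38.7  99.  186.1]]
side 325 [543.2  97.4  57.4] ((546.9030151367188, 100.79022216796875), (62.327449798583984, 55.626495361328125), 9.83325481414795)
130 7 [[ 34.6 -15.3 136.9]] [[ 98.5  90.  139.9]]
140 106 [[ 34.9 -17.1 141.1]] [[ 98.6  91.8 149.7]]
150 36 [[ 32.6 -16.6 150.1]] [[ 97.8  92.2 158.7]]
160 6 [[ 31.2  88.9 160.3]] [[ 35.3  93.2 166.7]]
scene 191 [559.  115.4  56.6] ((551.8836669921875, 111.35066223144531), (30.929580688476562, 62.047523498535156), 89.52339935302734)
130 43 [[102.3  22.3 134.8]] [[104.9  92.2 139.7]]
140 272 [[ 92.9  15.7 140.8]] [[104.8  94.1 149.7]]
150 25 [[ 57.4  13.4 150.3]] [[103.8  99.6 158.7]]
160 18 [[ 57.2  91.4 160.8]] [[ 60.   99.5 169.8]]
170 15 [[ 56.7  92.3 171.1]] [[ 60.2 101.  179.6]]
180 17 [[ 56.6  92.9 180.9]] [[ 60.1 101.3 189.6]]
190 50 [[ 38.8  92.8 191.6]] [[ 59.1 101.5 196.8]]
```

View pics/wrist9.png

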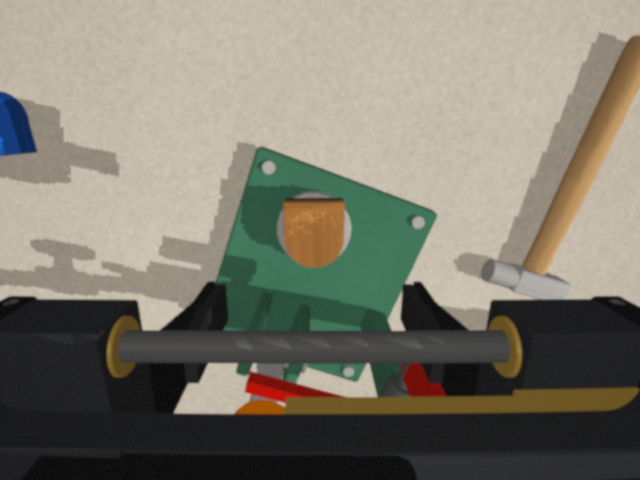

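The heel is seated at (551.5,100.9), top z 56.7, within 1 mm of the anvil centre. The paddle is at press x 34–57, y 91–101, up to z 196. Going to its -y side with shut fingers.

```bash
cat >> h.py <<'E'
YAW=-.177; ANV=np.array([551.5,100.7])
def pw(x,y,z):  # press coords -> world
    c,s_=np.cos(YAW),np.sin(YAW); return np.array([ANV[0]+c*x-s_*y,ANV[1]+s_*x+c*y,z])
def wp(P):
    P=np.asarray(P,float); c,s_=np.cos(YAW),np.sin(YAW); d=P[...,:2]-ANV
    return np.concatenate([np.stack([c*d[...,0]+s_*d[...,1],-s_*d[...,0]+c*d[...,1]],-1),P[...,2:]],-1)
E
python3 - <<'E'
from h import *
s=monitor.observe(); Rw=rotz_tool(np.pi-.327); print(s["eef_pos"],wp(s["eef_pos"]))
print(row(pw(42,62,240-TIP),Rw)); print(row(pw(42,62,176-TIP),Rw))
E
```

```text
[541.5089668   99.53456764 163.56995183] [ -9.62973072  -2.90641762 163.56995183]
[-7.08, 4.33, -3.88, 0.0012, 0.0015, 0.4994]
[-7.07, 4.33, 2.52, 0.0012, 0.0015, 0.4994]
```

apply_moves:
  series:
    - [0, 0, 0, -4, 0, 0, 0.18]
    - [0, -7, 4.3, -4, 0, 0, 0.36]
    - [0, -7, 4.3, -4, 0, 0, 0.5]
    - [0, -7, 4.3, -4, 0, 0, 0.5]
    - [0, -7, 4.3, -1, 0, 0, 0.5]
    - [0, -7, 4.3, 2.5, 0, 0, 0.5]
    - [0, -7, 4.3, 2.5, 0, 0, 0.5]
    - [0, -7, 4.3, 2.5, 0, 0, 0.5]

```text
time_s: 13.7
eef_pos: [602.8, 152.9, 139.0]
eef_rot: [0.0, 0.163, 0.987, 0.0]
wrist_force: [0.9, 0.1, 0.3]
width: 14.9
```

Run:
```python
from h import *
np.set_printoptions(precision=1,suppress=True)
s=monitor.observe(); Rw=rotz_tool(np.pi-.327); print(s["eef_pos"],wp(s["eef_pos"]),s["width"],s["wrist_force"],s["time_s"])
for y,z in ((83,178),(98,177),(112,170),(122,158),(125,144),(125,141)): print(row(pw(42,y,z-TIP),Rw))
p,d=eyes.snapshot("scene"); cv2.imwrite("pics/scene10.png",cv2.resize(p[200:380,260:500,::-1],(800,600),interpolation=cv2.INTER_CUBIC))
T,c=w_from_c("scene"); v,u=np.nonzero(d>0); P=pts(np.c_[u,v],d[v,u],T,c); Q=wp(P); L=p[v,u].max(1)
k=(L<45)&(abs(Q[:,0]-42)<45)&(abs(Q[:,1]-62)<45)&(Q[:,2]>165)&(Q[:,2]<235)
for z in range(165,235,10):
    kk=k&(Q[:,2]>=z)&(Q[:,2]<z+10)
    if kk.sum()>1: print(z,kk.sum(),Q[kk].min(0),Q[kk].max(0))
```

```text
[602.8 152.9 139. ] [ 41.3  60.4 139. ] 14.909741099721407 [0.9 0.1 0.3] 13.7
[0.26, 2.24, -0.15, 0.0003, 0.0005, -0.0005]
[0.49, 3.72, -0.05, 0.0003, 0.0005, -0.0005]
[0.7, 5.11, 0.65, 0.0003, 0.0005, -0.0005]
[0.85, 6.1, 1.85, 0.0003, 0.0005, -0.0005]
[0.9, 6.39, 3.25, 0.0003, 0.0005, -0.0005]
[0.9, 6.39, 3.55, 0.0003, 0.0005, -0.0005]
175 23 [ 35.1  45.7 176.5] [ 56.3  77.1 184.9]
185 27 [ 33.8  44.9 185. ] [ 56.7  74.8 195. ]
195 35 [ 34.3  43.7 195.4] [ 57.2  75.5 205. ]
205 28 [ 39.1  43.2 205.8] [ 55.8  76.5 215. ]
215 26 [ 32.3  41.2 215.4] [ 57.9  77.6 224.9]
225 11 [ 34.5  45.5 225.2] [ 52.6  52.8 234. ]
```

View pics/scene10.png

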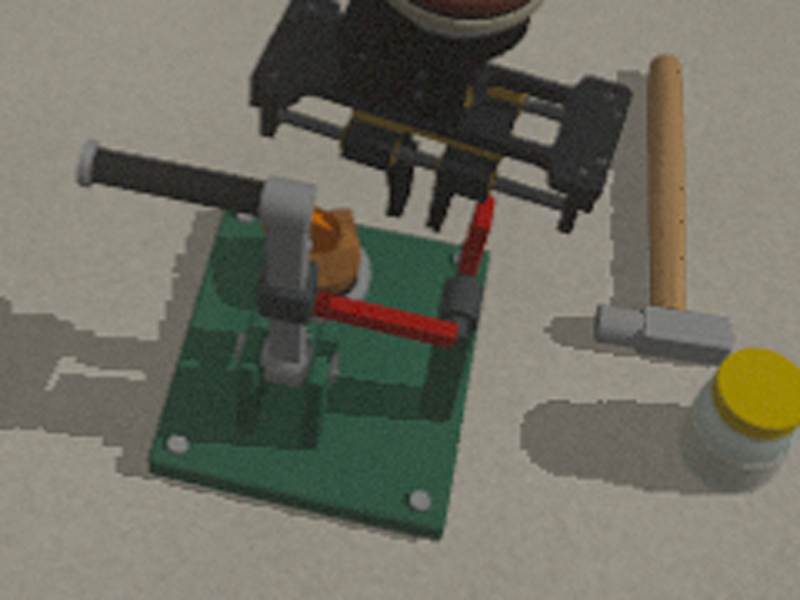

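The fingers stand beside the red paddle (at 480,230) on its -y side, as planned. Pushing along the arc.

apply_moves:
  series:
    - [0, 0.1, 1, 0, 0, 0, 0]
    - [0, 0.3, 2.2, -0.1, 0, 0, 0]
    - [0, 0.5, 3.7, 0, 0, 0, 0]
    - [0, 0.7, 5.1, 0.6, 0, 0, 0]
    - [0, 0.8, 6.1, 1.8, 0, 0, 0]
    - [0, 0.9, 6.4, 3.2, 0, 0, 0]
    - [0, 0.9, 6.4, 3.5, 0, 0, 0]
    - [0, 0.9, 6.4, 3.5, 0, 0, 0]

```text
time_s: 14.75
eef_pos: [615.3, 218.8, 106.5]
eef_rot: [0.0, 0.163, 0.987, 0.002]
wrist_force: [-12.3, 0.5, 34.2]
width: 0.5
```

Run:
```python
from h import *
np.set_printoptions(precision=1,suppress=True)
s=monitor.observe(); print(s["eef_pos"],wp(s["eef_pos"]),s["width"],s["wrist_force"],s["time_s"])
p,d=eyes.snapshot("scene"); cv2.imwrite("pics/scene11.png",cv2.resize(p[200:380,260:500,::-1],(800,600),interpolation=cv2.INTER_CUBIC))
p,d=eyes.snapshot("side"); cv2.imwrite("pics/side11.png",cv2.resize(p[130:310,230:470,::-1],(800,600),interpolation=cv2.INTER_CUBIC))
```

```text
[615.3 218.8 106.5] [ 42.  127.5 106.5] 0.5386903808726434 [-12.3   0.5  34.2] 14.75
```

View pics/scene11.png

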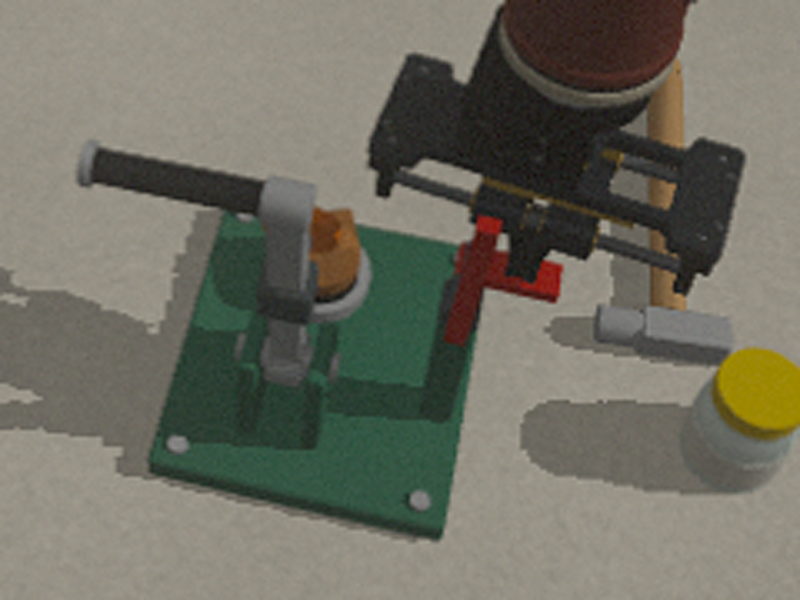

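View pics/side11.png

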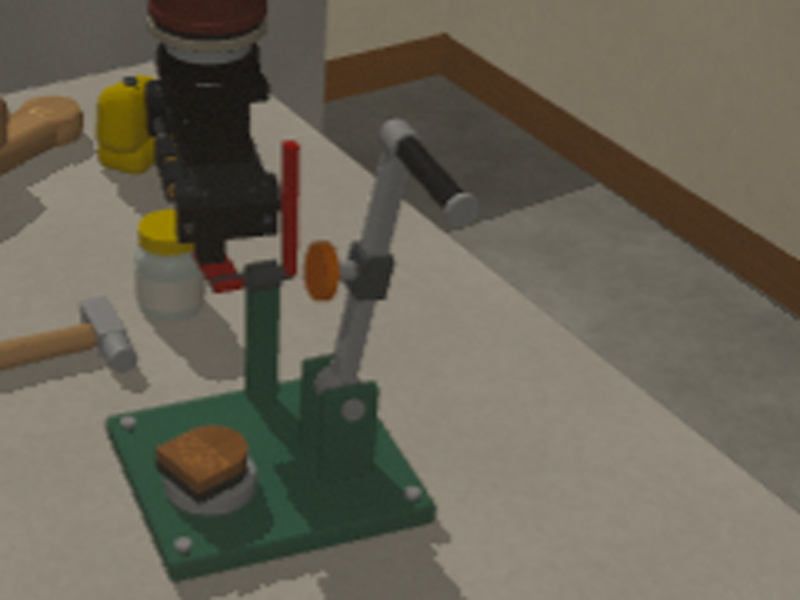

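The catch is fully over: bar upright, paddle level at (530,275). The heel is undisturbed on the anvil. Lifting and measuring the handle next.

apply_moves:
  series:
    - [0, 0, 0, -3, 0, 0, 0]
    - [0, -2, 0, -9, 0, 0, 0]
    - [0, -2, 0, -15, 0, 0, 0]
    - [0, -2, 0, -20, 0, 0, 0]
    - [0, -2, 0, -20, 0, 0, 0]

```text
time_s: 15.48
eef_pos: [635.5, 210.7, 306.4]
eef_rot: [0.003, 0.163, 0.987, 0.002]
wrist_force: [-0.2, -0.6, -0.1]
width: 0.5
```

Run:
```python
from h import *
np.set_printoptions(precision=1,suppress=True)
s=monitor.observe(); print(s["eef_pos"],wp(s["eef_pos"]),s["joints"],s["time_s"])
for n in ("scene","side"):
    p,d=eyes.snapshot(n); T,c=w_from_c(n); v,u=np.nonzero(d>0); P=pts(np.c_[u,v],d[v,u],T,c); Q=wp(P)
    k=np.all((Q>[100,-130,260])&(Q<[190,40,330]),1); print(n,k.sum())
    for y in range(-125,40,15):
        kk=k&(Q[:,1]>=y)&(Q[:,1]<y+15)
        if kk.sum()>2: print(y,kk.sum(),np.percentile(Q[kk],2,0),np.percentile(Q[kk],98,0),p[v,u][kk].mean(0))
for e in (np.pi/2-.177,):
    Rw=rotz_tool(e); print(row(pw(141.5,-58,330-TIP),Rw),row(pw(141.5,-58,276-TIP),Rw))
```

```text
[635.5 210.7 306.4] [ 63.3 123.  306.4] [-0.9  0.4  0.7  1.2 -0.3  1.6  1. ] 15.475
scene 924
-110 82 [ 135.4 -104.   291.9] [154.9 -95.2 309. ] [96.5 95.3 92. ]
-95 93 [138.8 -94.8 293.3] [152.1 -80.5 305.7] [49.6 48.  44. ]
-80 97 [137.4 -79.8 294.6] [152.6 -65.3 306.3] [49.2 47.6 43.6]
-65 99 [137.4 -64.7 291.7] [152.8 -50.3 305.8] [49.2 47.9 44.2]
-50 100 [137.9 -49.7 291.4] [152.5 -35.3 306.1] [48.5 47.5 43.8]
-35 99 [137.2 -34.4 292.7] [152.4 -20.7 306.5] [47.  45.7 42.1]
-20 136 [136.  -19.7 263.9] [155.3  -5.3 308.4] [72.6 72.3 69. ]
-5 196 [135.5  -4.7 261.8] [155.4   9.6 309.2] [91.1 90.9 88.6]
10 22 [138.   10.1 289.2] [155.6  11.5 308.1] [102.4 102.6 100.9]
side 443
-110 90 [ 127.1 -105.8  286.9] [149.8 -98.1 309.2] [81.6 79.6 75.8]
-95 32 [129.1 -93.6 293.8] [143.4 -80.4 307.4] [39.1 36.4 32.9]
-80 33 [129.8 -79.2 294.6] [142.9 -65.8 306.9] [37.6 35.1 31.7]
-65 33 [129.6 -64.1 294. ] [143.  -50.7 306.4] [38.8 36.2 32.7]
-50 32 [129.8 -48.5 293.3] [143.7 -35.2 306.8] [37.9 35.6 31.9]
-35 32 [129.3 -34.3 294.4] [143.  -20.2 306.5] [38.3 35.8 32.6]
-20 115 [124.7 -18.7 260.7] [144.7  -5.5 308.5] [74.7 72.5 69.1]
-5 72 [123.7  -5.  262.5] [142.5   8.8 309.5] [85.3 83.  78.7]
10 4 [127.6  10.2 296.2] [136.2  13.2 307.6] [93.8 91.2 85. ]
[-10.62, -16.68, 0.95, -0.0003, -0.0004, 1.42] [-10.63, -16.68, 6.35, -0.0003, -0.0004, 1.42]
```

The handle measures x of about 141 and z 297 in the press frame, matching the model (141.5, 297).

apply_moves:
  series:
    - [0.8, -10.6, -16.7, 1, 0, 0, 0.18]
    - [0.8, -10.6, -16.7, 1, 0, 0, 0.36]
    - [0.8, -10.6, -16.7, 1, 0, 0, 0.54]
    - [0.8, -10.6, -16.7, 1, 0, 0, 0.72]
    - [0.8, -10.6, -16.7, 1, 0, 0, 0.9]
    - [0.8, -10.6, -16.7, 1, 0, 0, 1.08]
    - [0.8, -10.6, -16.7, 1, 0, 0, 1.26]
    - [0.8, -10.6, -16.7, 1, 0, 0, 1.42]

```text
time_s: 16.58
eef_pos: [679.6, 18.7, 290.6]
eef_rot: [-0.001, 0.769, 0.64, -0.001]
wrist_force: [0.2, 0.1, 0.2]
width: 67.2
```

apply_moves:
  series:
    - [0.8, 0, 0, 0, 0, 0, 0]
    - [0.8, 0, 0, 0, 0, 0, 0]

```text
time_s: 16.82
eef_pos: [679.9, 18.6, 291.9]
eef_rot: [-0.0, 0.766, 0.643, -0.001]
wrist_force: [0.6, -0.1, -0.2]
width: 69.4
```

Run:
```python
from h import *
np.set_printoptions(precision=1,suppress=True)
s=monitor.observe(); print(s["eef_pos"],wp(s["eef_pos"]),s["joints"],s["time_s"],s["width"])
Rw=rotz_tool(np.pi/2-.177); print(row(pw(141.5,-58,276-TIP),Rw))
p,d=eyes.snapshot("wrist"); T,c=w_from_c("wrist",s); cv2.imwrite("pics/w12.png",p[:,:,::-1])
v,u=np.nonzero(d>0); Q=wp(pts(np.c_[u,v],d[v,u],T,c))
k=np.all((Q>[100,-120,280])&(Q<[190,20,312]),1)
for y in range(-110,15,15):
    kk=k&(Q[:,1]>=y)&(Q[:,1]<y+15)
    if kk.sum()>2: print(y,kk.sum(),np.percentile(Q[kk],2,0),np.percentile(Q[kk],98,0))
```

```text
[679.9  18.6 291.9] [140.9 -58.2 291.9] [-0.7  0.5  1.1  1.2 -0.5  1.6  0.1] 16.825 69.35084291329483
[0.03, 0.07, 5.34, -0.0014, 0.0004, 0.0034]
-95 424 [134.1 -91.1 298.4] [151.  -80.2 306.2]
-80 684 [134.2 -79.7 298.7] [150.7 -65.3 306.2]
-65 749 [133.7 -64.7 298.1] [150.9 -50.4 306.2]
-50 793 [133.8 -49.6 298.6] [150.7 -35.2 306.2]
-35 853 [134.  -34.7 298.3] [151.  -20.2 306.1]
-20 1008 [131.5 -19.6 299.2] [153.3  -5.2 308.9]
-5 1305 [131.1  -4.7 299.5] [153.5   9.7 309.1]
10 256 [131.7  10.1 291.3] [153.5  12.  309.1]
```

View pics/w12.png

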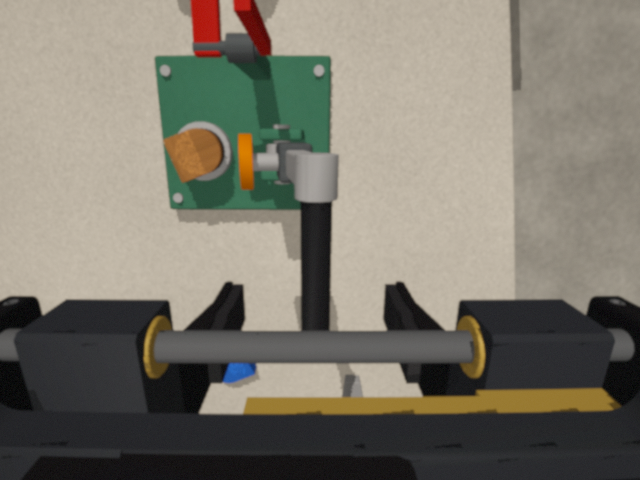

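The handle is between the open fingers, at pixel (316,260). Descending and gripping.

apply_moves:
  series:
    - [0.8, 0, 0.1, 3, 0, 0, 0.003]
    - [0.8, 0, 0.1, 5.5, 0, 0, 0.003]
    - [0.8, 0, 0.1, 5.5, 0, 0, 0.003]
    - [0, 0, 0.1, 5.5, 0, 0, 0.003]
    - [0, 0, 0.1, 5.5, 0, 0, 0.003]
    - [0, 0, 0.1, 5.5, 0, 0, 0.003]
    - [0, 0, 0.1, 5.5, 0, 0, 0.003]
    - [0, 0, 0.1, 5.5, 0, 0, 0.003]
  squeeze: 50

```text
time_s: 17.88
eef_pos: [681.2, 18.3, 238.1]
eef_rot: [0.0, 0.768, 0.641, 0.0]
wrist_force: [0.3, -0.5, 0.5]
width: 27.5
```

apply_moves:
  series:
    - [0, 0, 0, 0, 0, 0, 0]
    - [0, 0, 0, 0, 0, 0, 0]

```text
time_s: 18.12
eef_pos: [681.0, 18.3, 237.9]
eef_rot: [-0.0, 0.768, 0.641, -0.0]
wrist_force: [-0.2, -0.2, -1.1]
width: 16.0
```

Run:
```python
from h import *
np.set_printoptions(precision=2,suppress=True)
s=monitor.observe(); print(s["eef_pos"],wp(s["eef_pos"]),s["joints"],s["time_s"],s["width"],s["wrist_force"])
M=q2m(s["eef_rot"]); P0=pw(105+210*np.sin(.1745),-58,90+210*np.cos(.1745))
for q in np.r_[np.arange(.12,1.745,.12),1.745,1.77]:
    P=pw(105+210*np.sin(.1745-q),-58,90+210*np.cos(.1745-q)); print(round(q,3),M.T@(P-P0)/10)
```

```text
[681.05  18.29 237.89] [142.03 -58.31 237.89] [-0.76  0.55  1.05  1.33 -0.47  1.52  0.06] 18.125 15.980908010389053 [-0.19 -0.24 -1.09]
0.12 [-0.01 -2.5  -0.29]
0.24 [-0.02 -5.02 -0.27]
0.36 [-0.02 -7.52  0.04]
0.48 [-0.03 -9.96  0.66]
0.6 [ -0.04 -12.31   1.56]
0.72 [ -0.04 -14.54   2.73]
0.84 [ -0.05 -16.61   4.17]
0.96 [ -0.06 -18.49   5.84]
1.08 [ -0.06 -20.16   7.73]
1.2 [ -0.07 -21.6    9.8 ]
1.32 [ -0.07 -22.77  12.03]
1.44 [ -0.07 -23.67  14.38]
1.56 [ -0.07 -24.28  16.82]
1.68 [ -0.08 -24.59  19.32]
1.745 [ -0.08 -24.64  20.69]
1.77 [ -0.08 -24.63  21.21]
```

apply_moves:
  series:
    - [0, 0, 0, 0, 0, 0, 0]
    - [0, 0, 0, 0, 0, 0, 0]

```text
time_s: 18.38
eef_pos: [681.1, 18.3, 237.9]
eef_rot: [-0.0, 0.768, 0.641, -0.0]
wrist_force: [-1.2, 0.6, -0.5]
width: 16.0
```

Run:
```python
from h import *
s=monitor.observe(); print(s["width"])
p,d=eyes.snapshot("wrist"); cv2.imwrite("pics/w13.png",p[:,:,::-1])
p,d=eyes.snapshot("side"); cv2.imwrite("pics/side13.png",cv2.resize(p[100:280,260:500,::-1],(800,600),interpolation=cv2.INTER_CUBIC))
```

```text
15.983241981672201
```

View pics/side13.png

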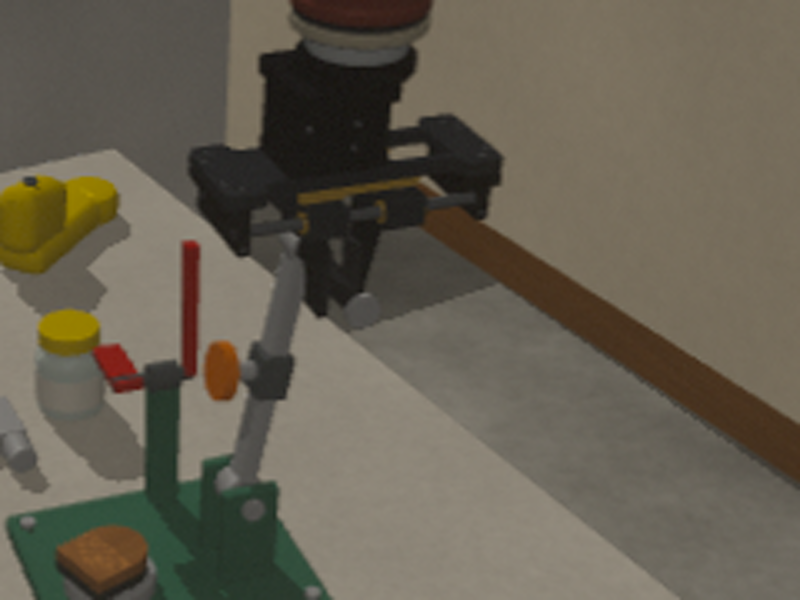

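View pics/w13.png

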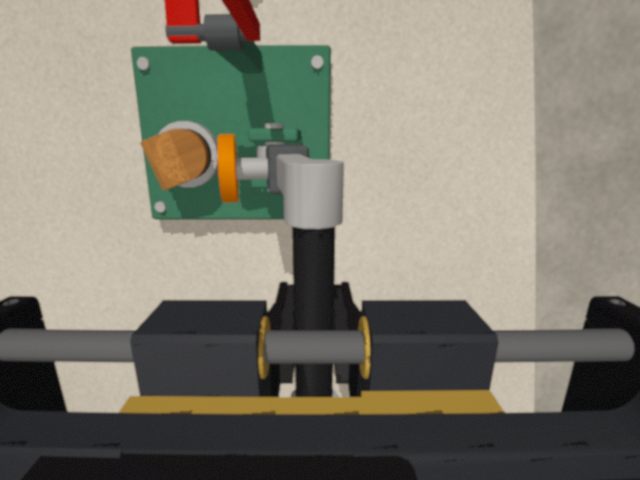

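The handle is held, with the width stable at 16 mm. Pulling along the arc.

apply_moves:
  series:
    - [0, 0, -1.25, -0.18, 0, 0, 0]
    - [0, 0, -2.5, -0.29, 0, 0, 0]
    - [0, 0, -5.0, -0.27, 0, 0, 0]
    - [0, 0, -7.5, 0.04, 0, 0, 0]
    - [0, 0, -10, 0.66, 0, 0, 0]
    - [0, 0, -12.3, 1.56, 0, 0, 0]
    - [0, 0, -14.5, 2.73, 0, 0, 0]
    - [0, 0, -14.5, 2.73, 0, 0, 0]

```text
time_s: 19.48
eef_pos: [536.8, 44.7, 210.2]
eef_rot: [-0.001, 0.767, 0.641, 0.0]
wrist_force: [2.9, -2.3, -0.1]
width: 16.1
```

Run:
```python
from h import *
np.set_printoptions(precision=2,suppress=True)
s=monitor.observe(); print(s["eef_pos"],wp(s["eef_pos"]),s["joints"],s["time_s"],s["width"],s["wrist_force"])
M=q2m(s["eef_rot"]); P0=s["eef_pos"]+[0,0,59.1]; 
Q=wp(P0); print(Q, "q est",.1745-np.arctan2(Q[0]-105,Q[2]-90),np.hypot(Q[0]-105,Q[2]-90))
for q in np.r_[np.arange(.84,1.745,.12),1.745,1.77]:
    P=pw(105+210*np.sin(.1745-q),-58,90+210*np.cos(.1745-q)); print(round(q,3),M.T@(P-P0)/10)
p,d=eyes.snapshot("side"); cv2.imwrite("pics/side14.png",cv2.resize(p[100:320,220:500,::-1],(800,600),interpolation=cv2.INTER_CUBIC))
```

```text
[536.79  44.74 210.15] [ -4.63 -57.68 210.15] [-1.26  0.17  1.24  1.74 -0.17  1.35 -0.17] 19.475 16.130748604145356 [ 2.9  -2.29 -0.08]
[ -4.63 -57.68 269.25] q est 0.7233914673546319 210.11991072448996
0.84 [-0.04 -2.    1.41]
0.96 [-0.04 -3.88  3.08]
1.08 [-0.05 -5.55  4.97]
1.2 [-0.06 -6.98  7.05]
1.32 [-0.06 -8.15  9.28]
1.44 [-0.07 -9.04 11.63]
1.56 [-0.07 -9.65 14.07]
1.68 [-0.08 -9.96 16.57]
1.745 [ -0.08 -10.    17.94]
1.77 [ -0.08 -10.    18.46]
```

View pics/side14.png

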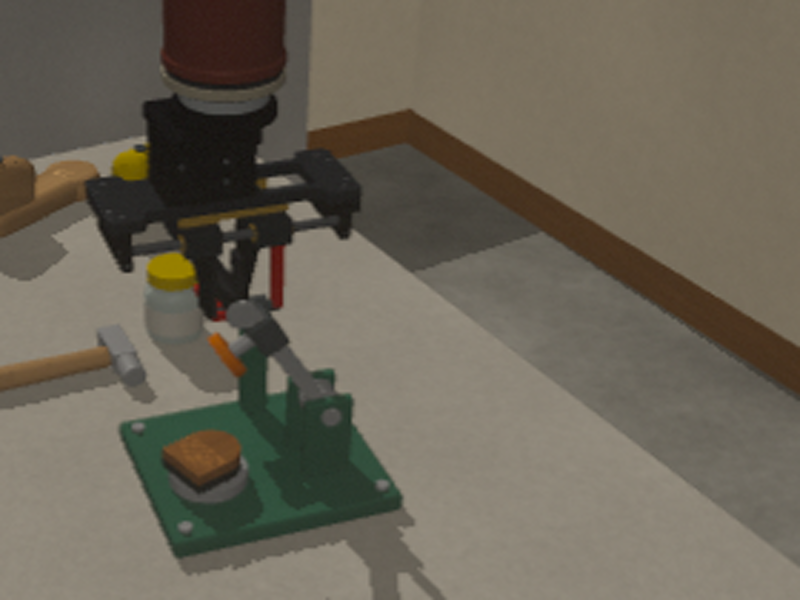

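apply_moves:
  series:
    - [0, 0, -1, 0.7, 0, 0, 0]
    - [0, 0, -2, 1.4, 0, 0, 0]
    - [0, 0, -3.9, 3.1, 0, 0, 0]
    - [0, 0, -5.5, 5, 0, 0, 0]
    - [0, 0, -7, 7.05, 0, 0, 0]
    - [0, -0.1, -8.2, 9.3, 0, 0, 0]
    - [0, -0.1, -9.0, 11.6, 0, 0, 0]
    - [0, -0.1, -9, 11.6, 0, 0, 0]
  squeeze: 58

```text
time_s: 20.52
eef_pos: [447.9, 60.4, 93.8]
eef_rot: [-0.002, 0.768, 0.641, -0.001]
wrist_force: [-9.2, 5.2, 5.0]
width: 15.7
```

Run:
```python
from h import *
np.set_printoptions(precision=2,suppress=True)
s=monitor.observe(); print(s["eef_pos"],wp(s["eef_pos"]),s["joints"],s["time_s"],s["width"],s["wrist_force"])
M=q2m(s["eef_rot"]); P0=s["eef_pos"]+[0,0,59.1]; 
Q=wp(P0); print(Q, "q est",.1745-np.arctan2(Q[0]-105,Q[2]-90),np.hypot(Q[0]-105,Q[2]-90))
for q in np.r_[np.arange(1.44,1.745,.06),1.745,1.77]:
    P=pw(105+210*np.sin(.1745-q),-58,90+210*np.cos(.1745-q)); print(round(q,3),M.T@(P-P0)/10)
```

```text
[447.87  60.4   93.83] [-94.91 -57.92  93.83] [-1.45 -0.11  1.19  2.08  0.11  1.11 -0.49] 20.525 15.682413459200603 [-9.2   5.22  4.98]
[-94.91 -57.92 152.93] q est 1.4403445312197949 209.5846727309785
1.44 [-0.01 -0.04 -0.02]
1.5 [-0.01 -0.38  1.19]
1.56 [-0.01 -0.64  2.43]
1.62 [-0.01 -0.83  3.67]
1.68 [-0.01 -0.95  4.93]
1.74 [-0.01 -0.98  6.19]
1.745 [-0.01 -0.98  6.29]
1.77 [-0.01 -0.98  6.82]
```

apply_moves:
  series:
    - [0, 0, -0.4, 1.2, 0, 0, 0]
    - [0, 0, -0.65, 2.4, 0, 0, 0]
    - [0, 0, -0.85, 3.7, 0, 0, 0]
    - [0, 0, -0.95, 4.9, 0, 0, 0]
    - [0, 0, -1, 6, 0, 0, 0]
    - [0, 0, -1, 6.6, 0, 0, 0]
    - [0, 0, -1, 6.8, 0, 0, 0]
    - [0, 0, -1, 6.8, 0, 0, 0]

```text
time_s: 21.52
eef_pos: [438.5, 62.2, 27.5]
eef_rot: [-0.002, 0.768, 0.641, -0.002]
wrist_force: [-18.9, 3.7, 34.0]
width: 15.8
```

```bash
cat > chk.py <<'E'
from h import *
np.set_printoptions(precision=2,suppress=True)
s=monitor.observe(); print(s["eef_pos"],wp(s["eef_pos"]),s["joints"],s["time_s"],s["width"],s["wrist_force"])
P0=s["eef_pos"]+[0,0,59.1]; 
Q=wp(P0); print(Q, "q est",.1745-np.arctan2(Q[0]-105,Q[2]-90),np.hypot(Q[0]-105,Q[2]-90))
p,d=eyes.snapshot("side"); cv2.imwrite("pics/side15.png",cv2.resize(p[170:320,240:440,::-1],(800,600),interpolation=cv2.INTER_CUBIC))
T,c=w_from_c("side"); v,u=np.nonzero(d>0); A=wp(pts(np.c_[u,v],d[v,u],T,c))
for x in range(-80,110,15):
    k=(abs(A[:,0]-x-7)<7.5)&(abs(A[:,1])<9)&(A[:,2]>62)&(A[:,2]<130)
    if k.sum()>3: print(x,k.sum(),np.percentile(A[k,2],[5,50,95]))
p,d=eyes.snapshot("scene"); cv2.imwrite("pics/scene15.png",cv2.resize(p[200:380,240:480,::-1],(800,600),interpolation=cv2.INTER_CUBIC))
E
python3 chk.py
```

```text
[438.46  62.19  27.5 ] [-104.49  -57.81   27.5 ] [-1.41  0.13  1.26  2.17 -0.15  0.95 -0.24] 21.525 15.849826203943755 [-18.9    3.66  34.01]
[-104.49  -57.81   86.6 ] q est 1.7615160909650127 209.51630350340702
-50 15 [93.08 96.61 97.9 ]
-35 38 [64.8  95.59 98.51]
-20 17 [ 65.41  68.43 102.07]
10 19 [67.08 95.17 98.34]
25 38 [82.9  95.94 98.74]
40 34 [84.96 96.92 98.98]
55 35 [85.77 96.96 99.9 ]
70 31 [ 85.37  97.56 100.33]
85 34 [ 96.45 102.87 106.69]
100 26 [ 99.76 105.56 109.14]
```

View pics/side15.png

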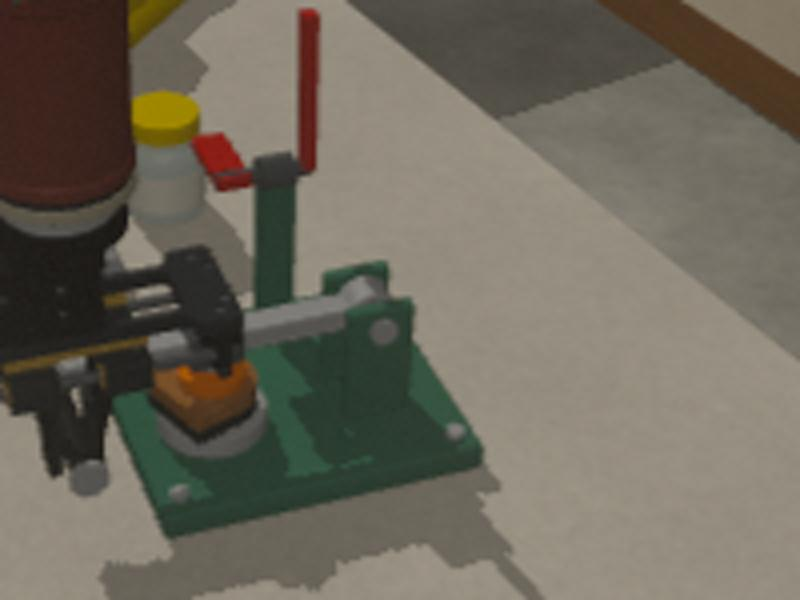

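View pics/scene15.png

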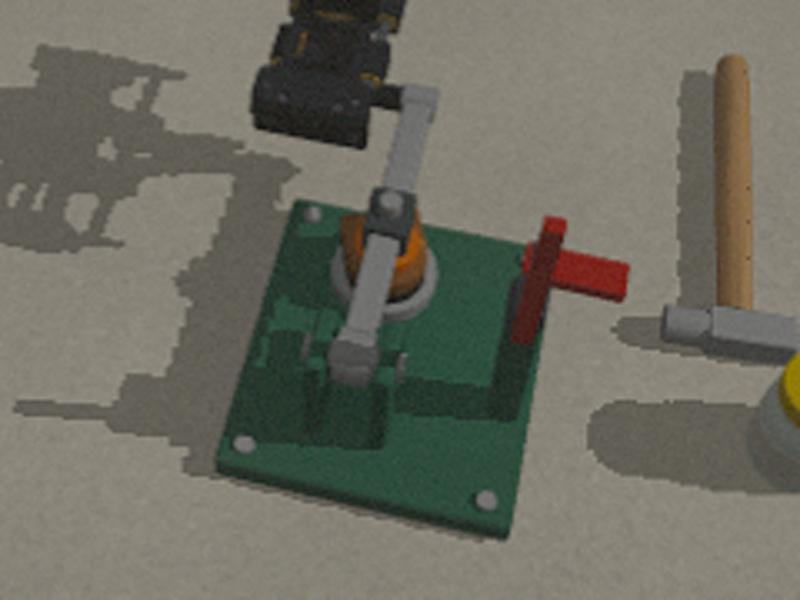

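The lever arm is level (q of about 1.75), the orange pad is on the heel and the catch is still over. Holding a moment with slightly eased side force, then a recheck.

apply_moves:
  series:
    - [0, 0, -0.1, -0.05, 0, 0, 0]
    - [0, 0, -0.1, -0.05, 0, 0, 0]
    - [0, 0, -0.1, -0.05, 0, 0, 0]
    - [0, 0, -0.1, -0.05, 0, 0, 0]
    - [0, 0, -0.1, -0.05, 0, 0, 0]
    - [0, 0, -0.1, -0.05, 0, 0, 0]
    - [0, 0, -0.1, -0.05, 0, 0, 0]
    - [0, 0, -0.1, -0.05, 0, 0, 0]

```text
time_s: 22.62
eef_pos: [438.5, 62.2, 28.3]
eef_rot: [-0.002, 0.768, 0.641, -0.001]
wrist_force: [-14.4, 3.2, 29.3]
width: 15.8
```

```bash
python3 chk.py
python3 - <<'E'
from h import *
np.set_printoptions(precision=1,suppress=True)
p,d=eyes.snapshot("side"); T,c=w_from_c("side"); v,u=np.nonzero(d>0); P=pts(np.c_[u,v],d[v,u],T,c); hsv=cv2.cvtColor(p,cv2.COLOR_RGB2HSV)[v,u].astype(float)
h=P[np.all((P>[490,40,48])&(P<[610,160,60]),1)&(hsv[:,0]<22)&(hsv[:,1]>95)]
print(len(h),h.min(0),h.max(0)); print(cv2.minAreaRect(h[:,:2].astype(np.float32)))
E
```

```text
[438.49  62.23  28.28] [-104.47  -57.77   28.28] [-1.42  0.12  1.26  2.17 -0.14  0.95 -0.25] 22.625 15.799257180954315 [-14.44   3.17  29.31]
[-104.47  -57.77   87.38] q est 1.7577898896276705 209.48356258137719
-50 16 [93.88 97.03 98.85]
-35 37 [64.63 96.66 99.91]
-20 21 [ 65.68  68.5  102.88]
10 21 [67.13 94.05 99.43]
25 40 [84.77 96.31 99.12]
40 36 [ 83.86  97.45 100.45]
55 38 [ 84.96  97.64 101.37]
70 34 [84.36 96.63 99.48]
85 29 [ 98.61 103.52 107.35]
100 22 [102.22 106.45 108.09]
193 [513.5  67.6  48. ] [577.7 122.8  59.9]
((546.6083984375, 99.84375762939453), (61.97249221801758, 53.93761444091797), 11.99221420288086)
```

View pics/side15.png

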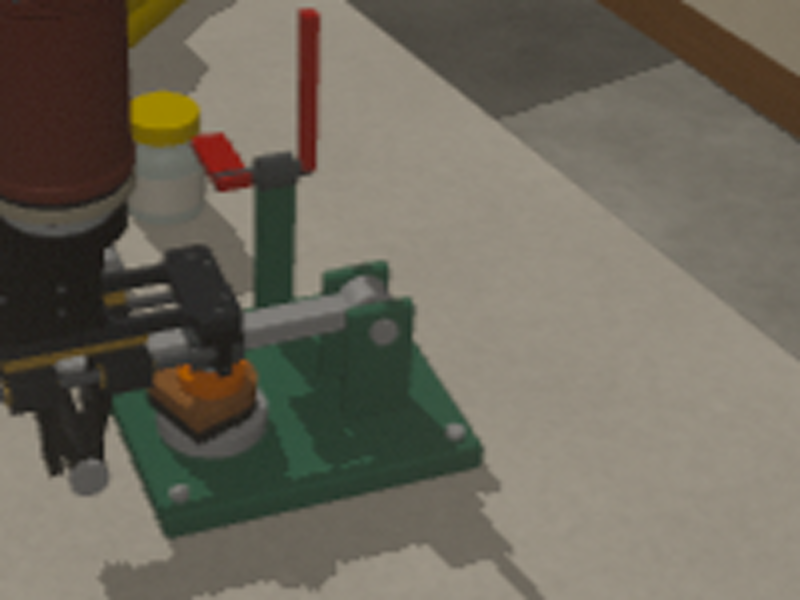

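```bash
python3 -c "
from rig import hand_in
print(hand_in())"
```

```text
the job is handed in; nothing more can be done
None
```

I set the heel on the anvil brown side up and let go of it. Then I flipped the safety catch over and pulled the lever to its stop. I handed in at about 22.7 s while still gripping the handle; no verdict was reported.

**Last checks**
- **Lever:** I estimate 1.76 rad, at its 1.745 stop within measurement error, and the arm measures level.
- **Grip:** the hold on the handle was stable at 15.8 mm width, with about 29 N vertical force at the wrist.
- **Catch:** still fully over.
- **Heel:** brown side up, with the pad on it. After release it was within about 1 mm of the anvil's centre by the wrist camera. After pressing, the side camera showed it had moved only about 1 mm. I did not measure the pad force itself.
- **Hammer, glue jar and staple gun:** never touched by plan. I did not measure their final positions.

**What disagreed**
- **Fingertips:** the real fingertips sit about 37.5 mm behind the reported tool point, so the first grasp closed on nothing above the heel. I corrected for this from then on.
- **Cameras:** the scene and side cameras differ by 5 to 9 mm in x. I relied on the wrist camera, which lies between them.
- **Handle width:** the gripper reads 16 mm on the 18 mm handle.

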